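Set up the plug feeder

TASK

Set up the plug feeder for its next run: first slide the steel gate blade into its channel under the magazine tube until it is fully home, before any plug goes in. Then, in any order, load every dark wooden plug that is on the bench into the tube, and fit both coil springs over the two slotted rods, one on each, seated on the rod's foot (twist a spring slightly if its cross wire snags on the rod's end). Last of all put the brass follower weight, red knob up, into the tube on top of the plugs; leave the jar, the glue, the tin and the tape where they are.

Things in the scene. Friction and masses are not known exactly. Their poses are not given: they have to be found in the camera images.
- feeder: Plug feeder fixed to the bench: plywood board 150 (x) x 190 (y) x 12 mm with a clear magazine tube, a gate channel under it and two spring arbors; origin at the centre of the board's underside; x points away from the robot, y to the left, z up. Tube axis at x = 10, y = 45 mm; arbors at y = -50 mm, x = -40 and 50 mm.
- gate_home (a point): Where the gate's origin is when it is fully home: on the board's top (12 mm above the bench), 75 mm in front (-x) of the tube's axis; axes as the feeder's. The channel runs along feeder x, 46 mm wide and 9 mm high above the board's top, its flared mouth begins 58 mm in front of the tube's axis; a stop ends it 26 mm beyond that axis.
- magazine_floor (a point): Point on the tube's axis at the height of the top of a fitted gate, 17 mm above the bench: the underside of the first plug rests here, the next ones 20 mm higher each. Axes as the feeder's, z up. Without the gate plugs fall 5 mm deeper and block the channel.
- magazine_mouth (a point): Centre of the tube's open top, 114 mm above the bench. The tube's bore is 28 mm, its flared mouth 40 mm inside and 47 mm outside; the flare is 12 mm deep.
- arbor_1: Front arbor. Fixed slotted rod, 18 mm thick, tip 61 mm above the origin (axis, underside of its 32 mm wide, 3 mm thick foot flange; z up). The top 25 mm has an open slot 7 mm wide along the body's x axis. A seated spring stands on the flange, cross wire down in the slot; a wire over about 0.25 rad off the slot snags on the tip, 13 mm too high: twist it a little until it drops.
- arbor_2: Rear arbor. Fixed slotted rod, 18 mm thick, tip 61 mm above the origin (axis, underside of its 32 mm wide, 3 mm thick foot flange; z up). The top 25 mm has an open slot 7 mm wide along the body's x axis. A seated spring stands on the flange, cross wire down in the slot; a wire over about 0.25 rad off the slot snags on the tip, 13 mm too high: twist it a little until it drops.
- gate: Flat steel blade 112 x 40 x 5 mm with an upright blue grip tab, lying flat; origin under the middle of the tab on the blade's underside; the blade reaches 100 mm ahead of it (+x) and 12 mm behind; z up. The tab is 24 mm along x and 12 mm thick along y, its top 57 mm above the blade's underside: pinch it from above across its thickness. 0.12 kg.
- spring_1: Stiff (rigid) steel coil spring, outside 28 mm, bore 22 mm, 48 mm high, standing upright; origin at the centre of its underside, z up. A straight yellow cross wire, 3 mm thick, spans the bore at the very top along the body's x axis (a half turn makes no difference); lower end open. Grip it round the outside near the top. Both springs are alike; either fits either arbor.
- spring_2: Stiff (rigid) steel coil spring, outside 28 mm, bore 22 mm, 48 mm high, standing upright; origin at the centre of its underside, z up. A straight yellow cross wire, 3 mm thick, spans the bore at the very top along the body's x axis (a half turn makes no difference); lower end open. Grip it round the outside near the top. Both springs are alike; either fits either arbor.
- plug_1: Dark hardwood plug, a solid cylinder 24 mm in diameter and 20 mm high, standing on the bench at the start; origin at the centre of its underside, z along its axis; either end may go down. Two to four of the four plugs are present.
- plug_2: Dark hardwood plug, a solid cylinder 24 mm in diameter and 20 mm high, standing on the bench at the start; origin at the centre of its underside, z along its axis; either end may go down. Two to four of the four plugs are present.
- plug_3: Dark hardwood plug, a solid cylinder 24 mm in diameter and 20 mm high, standing on the bench at the start; origin at the centre of its underside, z along its axis; either end may go down. Two to four of the four plugs are present.
- plug_4: Dark hardwood plug, a solid cylinder 24 mm in diameter and 20 mm high, standing on the bench at the start; origin at the centre of its underside, z along its axis; either end may go down. Two to four of the four plugs are present.
- follower: Follower weight, standing upright on the bench: brass slug 24 mm in diameter and 30 mm high, above it a 10 mm rod and at the top a red knob 16 mm in diameter from 72 to 90 mm height; origin at the centre of the slug's underside, z up. 0.12 kg.
- screw_jar: Bystander, not to be moved: clear jar of screws with a red lid, 66 mm across, 85 high; origin at the centre of its underside.
- glue: Bystander, not to be moved: glue bottle, cream with a blue-grey nozzle, 66 mm across, 226 high; origin at the centre of its underside.
- wax_tin: Bystander, not to be moved: round tin with a green lid, 70 mm across, 29 high; origin at the centre of its underside.
- masking_tape: Bystander, not to be moved: roll of masking tape lying flat, 98 mm across, 25 high; origin at the centre of its underside.

How it is judged:
By the outcome, as a careful person would: the job done as asked, in the order asked, and still so for the second after the job is handed in, with the robot touching nothing.
Of plug_1, plug_2, plug_3, plug_4 only 2 to 4 are there at a start; the rules pass over those that are not, and their reading is None.
At some moment in a run one of plug_1, plug_2, plug_3, plug_4 may be knocked a few centimetres aside while the robot is not near it.
It also fails if it takes over 208 s, if anything falls off the work surface, if the arm or the gripper's body presses on something with over 40 N, if the wrist force passes 120 N, or if a joint passes its speed limit or range.

ROBOT

A 6-joint arm with a two-finger parallel gripper is mounted at the origin on a cart in front of the work surface, level with it; the furniture and walls round the work are solid. World frame = base frame: x ahead of the robot, y to its left, z up, the work surface at z = 0. Lengths are in m, angles in rad, forces in N, time in s.
With the tool pointing down it reaches from about 0.3 to 0.75 m from the base axis. Payload 8.5 kg.
Tool frame: the origin (TCP) lies at the very end of the fingers, on their centre line; the grasp point (between the pads) lies 19 mm behind it; z points along the fingers, y is the line along which they close (so a half turn about z gives the same grasp; the last joint's range is limited). The gripper opens to 88 mm and grips with 3 to 60 N. Pads are 18 mm wide; open, the fingers measure 123 mm over their backs; the gripper's body (75 mm by 187 mm) begins 45 mm behind the grasp point.
Start: joints at [1.118, 0.381, 1.297, -0, 1.464, -0.215], TCP at [0.13, 0.535, 0.239] pointing down, gripper open.
Joint ranges: [-3.11, 3.11], [-0.89, 2.33], [0.22, 2.48], [-1.42, 4.56], [0.17, 2.85], [-2.88, 2.88]. Speed limits (rad/s): [2.39, 2.39, 3.14, 3.14, 3.14, 3.14].

INTERFACE

Orientations are given as a rotation vector (axis times angle).
In Python, from plant import bot gives the robot as it stands.
- The arm moves only by the shell command python3 -m creep 'ROWS' [FORCE]. ROWS is a JSON object of lists of equal length, an entry for each row: "travel": the shift along the tool's x, y, z scaled (see below), a list of three; "rot": the turn, a rotation vector about the tool's x, y, z scaled (see below), a list of three; "claw": the opening, from 0 (shut) to 1 (fully open). In form: {"travel": [[tx, ty, tz], ...], "rot": [[ax, ay, az], ...], "claw": [claw, ...]}. A call has 1 to 12 rows; each row shifts and turns the commanded pose from where the row before left it, along the tool's axes as they then stand; what a row does not reach is not made up. The controller multiplies each number of a shift by 200 mm and each number of a turn by pi/4 rad. A row lasts 1/12 s, in which the tool goes at most 41.7 mm and 7.16 degrees, less where a joint would pass 70% of its speed; a pose out of reach is approached as far as the arm can. A call with a number of a shift or a turn outside -1 to 1 is refused whole. A call with a gripper value outside its range is refused whole. The fingers move at their own pace and stop on an object; FORCE is the grip in N (left out, the last holds). Time passes only in rows, so rows that do not move let the fingers close. It gives the time, the measured TCP pose, the force, the opening and the grip force at its end, in the units of the state.
- bot.sense(): the state, without advancing time (a new reading comes with each control period).
- bot.capture(name): name is "scene" or "top" or "wrist"; returns a dict with "color" (420x560x3 uint8, blue, green, red), "fx", "fy", "cx", "cy" (pixels), "k1" (the pictures are not rectified: a ray, as slopes to the right and down, at radius r is drawn at 1 + k1 r^2 times it, then the intrinsics apply), "pose" (4x4, takes a point from camera to world coordinates). Camera axes: x right, y down, z forward; pixel columns grow to the right and rows downward; lengths in m; the calibration is good to about 2 mm. A picture is of the moment at which its call begins. There is no depth.
- bot.finish_job(): hands the job in; it is judged then, once.
The state is a dict: "time": time; "joint_pos": joint angles; "qvel": joint speeds; "tau": joint torques, N m; "tcp_pos": TCP position; "eef_rot": TCP orientation; "wrist_force": force on the tool from outside, world axes, zero at the start; "wrist_torque": the same for the moment, N m; "grip_width": opening from 0.0 (shut) to 1.0 (fully open); "grip_force": force on a finger pad.
Only numpy, scipy, OpenCV 4.12 (cv2) and the standard library are available. Lean on these libraries where they do the work, as an engineer would, in place of code of your own. Each camera call takes 0.05 s, during which the arm holds its last target. There are 200 camera calls.

## Working session

There is one attempt and no reset: what is moved stays moved. The work goes in short steps, Python scripts to look and compute and a shell command to move; the robot and the scene stay as the last step left them, time stands still between calls to the robot, and variables do not carry over. Pictures are saved under pics/ and viewed, at most 14 in all, crops included, and the job is handed in when it is done.

```bash
ls; mkdir -p pics; cat > h.py <<'E'
import numpy as np, cv2
from plant import bot
from scipy.spatial.transform import Rotation as R
def cap(name,save=None):
    c=bot.capture(name)
    if save: cv2.imwrite('pics/'+save,c['color'])
    return c
def pix2w(c,u,v,z):
    xd=np.array([(u-c['cx'])/c['fx'],(v-c['cy'])/c['fy']]); x=xd.copy()
    for _ in range(20): x=xd/(1+c['k1']*(x@x))
    P=np.array(c['pose']); d=P[:3,:3]@np.array([x[0],x[1],1]); o=P[:3,3]
    return o+d*(z-o[2])/d[2]
def w2pix(c,p):
    P=np.array(c['pose']); q=P[:3,:3].T@(np.array(p)-P[:3,3]); x=q[:2]/q[2]; x=x*(1+c['k1']*(x@x))
    return x*[c['fx'],c['fy']]+[c['cx'],c['cy']]
def st():
    s=bot.sense(); print('t',round(s['time'],2),'tcp',np.round(s['tcp_pos'],4),'q',np.round(s['joint_pos'],3),'F',np.round(s['wrist_force'],1),'grip',round(s['grip_width'],3),round(s['grip_force'],1)); return s
def go(x,y,z,yaw=None):
    """print needed shift (units) and turn (units of rz) to reach TCP x,y,z with tool y axis at angle yaw (rad, mod pi) and tool pointing down"""
    s=bot.sense(); M=R.from_rotvec(s['eef_rot']).as_matrix()
    d=M.T@(np.array([x,y,z])-s['tcp_pos'])
    a=np.arctan2(M[1,1],M[0,1])
    print('shift mm tool',np.round(d*1000,1),'units',np.round(d/.2,3),'toolz',np.round(M[:,2],3),'tooly ang',round(a,3))
    if yaw is not None:
        t=-((yaw-a+np.pi/2)%np.pi-np.pi/2); print('turn rz units',round(t/(np.pi/4),3),'deg',round(np.degrees(t),1))
E
python3 - <<'E'
from h import *
s=st(); print(s['eef_rot'])
for n in('scene','top','wrist'):
    c=cap(n,n+'0.png'); print(n,c['fx'],c['cx'],c['cy'],c['k1'],np.round(c['pose'],3).tolist())
go(.4,0,.3,0)
E
```

```text
pics
t 0.0 tcp [0.1295 0.5343 0.2382] q [ 1.118  0.381  1.298 -0.     1.464 -0.215] F [-1.1  0.3  0.6] grip 0.995 0.0
[-3.72599886e-01 -3.11896439e+00  2.10809098e-03]
scene 461.56256330941136 266.93968493780056 212.2378731037965 -0.005475085536169727 [[0.873, -0.257, 0.415, 0.105], [-0.488, -0.484, 0.726, -0.993], [0.014, -0.837, -0.548, 0.717], [0.0, 0.0, 0.0, 1.0]]
top 487.11946340062156 272.430760396646 210.8425005820439 -0.1494056074114478 [[0.026, -0.989, 0.142, 0.44], [-1.0, -0.028, -0.012, -0.136], [0.016, -0.142, -0.99, 1.078], [0.0, 0.0, 0.0, 1.0]]
wrist 342.135723556096 272.54275161738815 209.67362985208982 -0.07821131741503166 [[0.237, 0.934, 0.268, 0.06], [0.972, -0.227, -0.067, 0.551], [-0.002, 0.276, -0.961, 0.384], [0.0, 0.0, 0.0, 1.0]]
shift mm tool [-388.8 -455.7  -61.3] units [-1.944 -2.278 -0.307] toolz [-0.    -0.001 -1.   ] tooly ang 1.333
turn rz units 1.697 deg 76.4
```

View pics/top0.png

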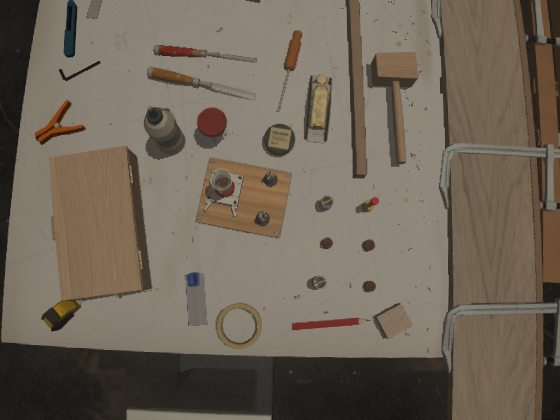

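View pics/scene0.png

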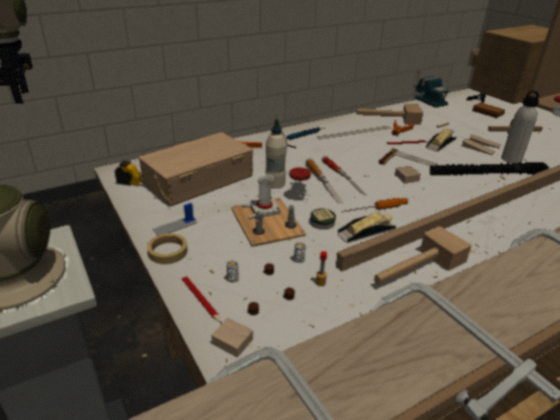

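The top view shows three plugs at (326,243), (369,245) and (369,286), and springs at (326,203) and (318,282). The follower is at (371,204). The gate tab is at (194,280) with its blade pointing towards the robot, and the feeder is at (245,197). I'll zoom in for exact pixels.

```bash
python3 - <<'E'
from h import *
i=cv2.imread('pics/top0.png')
cv2.imwrite('pics/z1.png',cv2.resize(i[150:340,180:390],None,fx=3.1,fy=3.1,interpolation=cv2.INTER_CUBIC))
c=cap('top')
for n,u,v,z in [('A front-left',211,159,.012),('FR',198,226,.012),('',277,236,.012),('',292,176,.012)]:
    print(np.round(pix2w(c,u,v,z),4))
E
```

```text
[ 0.7074 -0.0082  0.012 ]
[0.5551 0.0137 0.012 ]
[ 0.538  -0.1609  0.012 ]
[ 0.6735 -0.1912  0.012 ]
```

View pics/z1.png

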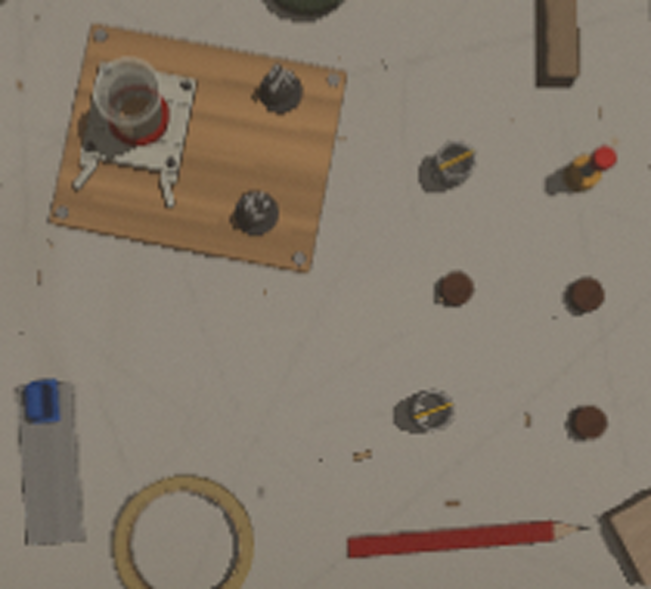

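The zoom (scale 3.1, offset (180,150)) gives these features. Board corners are at (94,24), (347,71), (310,271) and (49,222), and the tube mouth at (127,88). Plug tops are at (457,289), (585,295) and (588,422). The spring wires are visible at (455,162) and (433,411), the knob at (604,157) and the tab top at about (42,401).

```bash
python3 - <<'E'
from h import *
c=cap('top')
f=lambda u,v,z:np.round(pix2w(c,180+(u-1)/3.1,150+(v-1)/3.1,z),4)
co=np.array([f(*p,.012) for p in[(94,24),(347,71),(310,271),(49,222)]])
print(co, co.mean(0)); fl,fr,nr,nl=co
ex=(fl+fr-nl-nr)/2; ey=(fl+nl-fr-nr)/2; print('sizes',np.linalg.norm(ex),np.linalg.norm(ey),'yaw',np.arctan2(ex[1],ex[0]),np.arctan2(-ey[0],ey[1]))
for n,a in dict(mouth=(127,88,.114),arb2=(285,77,.073),arb1=(262,197,.073),p1=(457,289,.02),p2=(585,295,.02),p3=(588,422,.02),s1=(457,160,.048),s2=(433,411,.048),s1a=(441,171,.048),s1b=(472,152,.048),s2a=(415,418,.048),s2b=(452,404,.048),knob=(604,157,.09),slug=(585,178,.03),tab=(43,401,.057),b1=(25,545,.005),b2=(85,542,.005),b3=(75,382,.005),b4=(17,388,.005)).items(): print(n,f(*a))
E
```

```text
[[ 0.711  -0.0057  0.012 ]
 [ 0.6813 -0.1902  0.012 ]
 [ 0.5357 -0.1668  0.012 ]
 [ 0.5654  0.0198  0.012 ]] [ 0.62335  -0.085725  0.012   ]
sizes 0.14763862130215122 0.18791192750860705 yaw -0.16637355292254136 -0.15871831985255364
mouth [ 0.6428 -0.0418  0.114 ]
arb2 [ 0.6621 -0.1449  0.073 ]
arb1 [ 0.5792 -0.1316  0.073 ]
p1 [ 0.525  -0.2705  0.02  ]
p2 [ 0.5229 -0.3618  0.02  ]
p3 [ 0.4336 -0.3644  0.02  ]
s1 [ 0.6124 -0.266   0.048 ]
s2 [ 0.4392 -0.2517  0.048 ]
s1a [ 0.6043 -0.2549  0.048 ]
s1b [ 0.6183 -0.2765  0.048 ]
s2a [ 0.4342 -0.2395  0.048 ]
s2b [ 0.4442 -0.2646  0.048 ]
knob [ 0.6103 -0.3599  0.09  ]
slug [ 0.6052 -0.3598  0.03  ]
tab [0.4388 0.0119 0.057 ]
b1 [0.3375 0.0282 0.005 ]
b2 [ 0.3411 -0.014   0.005 ]
b3 [ 0.4528 -0.0027  0.005 ]
b4 [0.4473 0.0383 0.005 ]
```

```bash
python3 -m creep '{"travel":[[0,0,0],[0,0,0],[0,0,0],[0,0,0],[0,0,0],[0,0,0],[0,0,0],[0,0,0],[0,0,0],[0,0,0],[0,0,0],[0,0,0]],"rot":[[0,0,0.15],[0,0,0.15],[0,0,0.15],[0,0,0.15],[0,0,0.15],[0,0,0.15],[0,0,0.15],[0,0,0.15],[0,0,0.15],[0,0,0.15],[0,0,0.15],[0,0,0.15]],"claw":[1,1,1,1,1,1,1,1,1,1,1,1]}'
python3 -m creep '{"travel":[[0,0,0],[0,0,0],[0,0,0],[0,0,0],[0,0,0],[0,0,0],[0,0,0],[0,0,0],[0,0,0],[0,0,0],[0,0,0],[0,0,0]],"rot":[[0,0,0.15],[0,0,0.15],[0,0,0.15],[0,0,0.15],[0,0,0.15],[0,0,0.15],[0,0,0.15],[0,0,0.15],[0,0,0.15],[0,0,0.15],[0,0,0.15],[0,0,0.12]],"claw":[1,1,1,1,1,1,1,1,1,1,1,1]}'
python3 - <<'E'
from h import *
st(); go(.438,.016,.22,-1.474)
E
```

```text
time: 1.25
tcp_pos: [0.1295, 0.5344, 0.2386]
eef_rot: [2.315, 2.123, -0.0]
wrist_force: [-0.0, -0.3, -0.6]
grip_width: 1.0
grip_force: 0.0
time: 2.25
tcp_pos: [0.1296, 0.5344, 0.2386]
eef_rot: [3.138, 0.148, -0.0]
wrist_force: [-0.8, -0.3, 0.6]
grip_width: 0.996
grip_force: 0.0
t 2.25 tcp [0.1296 0.5344 0.2386] q [ 1.118  0.381  1.298 -0.     1.464  2.594] F [-0.8 -0.3  0.6] grip 0.996 0.0
shift mm tool [258.4 545.1  18.7] units [1.292 2.725 0.094] toolz [-0. -0. -1.] tooly ang -1.477
turn rz units -0.004 deg -0.2
```

```bash
python3 -m creep '{"travel":[[0.086,0.182,0.012],[0.086,0.182,0.012],[0.086,0.182,0.012],[0.086,0.182,0.012],[0.086,0.182,0.012],[0.086,0.182,0.012],[0.086,0.182,0.012],[0.086,0.182,0.012]],"rot":[[0,0,0],[0,0,0],[0,0,0],[0,0,0],[0,0,0],[0,0,0],[0,0,0],[0,0,0]],"claw":[1,1,1,1,1,1,1,1]}'
python3 -m creep '{"travel":[[0.086,0.182,0],[0.086,0.182,0],[0.086,0.182,0],[0.086,0.182,0],[0.086,0.182,0],[0.086,0.182,0],[0.086,0.182,0],[0,0,0],[0,0,0],[0,0,0]],"rot":[[0,0,0],[0,0,0],[0,0,0],[0,0,0],[0,0,0],[0,0,0],[0,0,0],[0,0,0],[0,0,0],[0,0,0]],"claw":[0.5,0.5,0.5,0.5,0.5,0.5,0.5,0.5,0.5,0.5]}'
python3 - <<'E'
from h import *
st(); go(.438,.016,.22,-1.474); c=cap('wrist','w1.png'); print(w2pix(c,[.438,.0155,.057]),w2pix(c,[.438,.0155,0.]))
E
```

```text
time: 2.92
tcp_pos: [0.2959, 0.2568, 0.2196]
eef_rot: [-3.138, -0.158, -0.001]
wrist_force: [1.1, 0.6, -0.2]
grip_width: 1.002
grip_force: 0.0
time: 3.75
tcp_pos: [0.4403, 0.0173, 0.2194]
eef_rot: [-3.137, -0.156, 0.001]
wrist_force: [-0.5, -0.1, -0.1]
grip_width: 0.502
grip_force: 0.0
t 3.75 tcp [0.4403 0.0173 0.2194] q [-0.231  0.207  1.613  0.     1.323  1.24 ] F [-0.5 -0.1 -0.1] grip 0.502 0.0
shift mm tool [-2.4  1.  -0.6] units [-0.012  0.005 -0.003] toolz [-0.001  0.    -1.   ] tooly ang -1.471
turn rz units 0.004 deg 0.2
[273.51721672 193.54573337] [273.37206532 181.40768537]
```

View pics/w1.png

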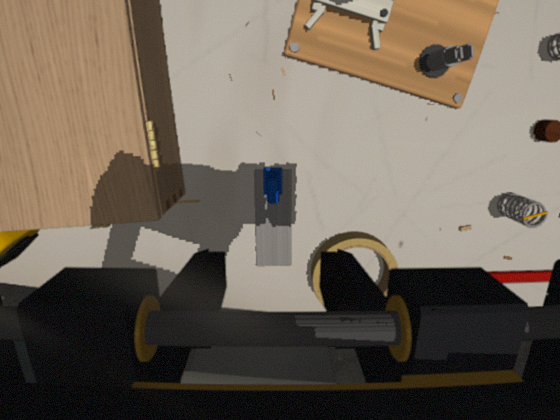

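The wrist view shows the tab at (273,190), matching the prediction of (273.5,193.5). The storage box is close by on the left, with its base edge near (185,205) and top edge near (158,215), so I'll check clearance.

```bash
python3 - <<'E'
from h import *
c=bot.capture('wrist'); t=cap('top')
print('base near corner',pix2w(c,186,203,0),'top corner',[pix2w(c,158,216,z).round(3) for z in(.06,.08,.1)])
print('top cam: base corner',pix2w(t,149,290,0),'top corner',[pix2w(t,141,291,z).round(3) for z in(0.04,.06,.08,.1)])
for u,v in[(265,167),(281,167),(266,203),(280,203)]: print(pix2w(c,u,v,.057).round(4))
for p in [(256,265),(291,265),(295,164)]: print(pix2w(c,*p,.005).round(4))
E
```

```text
base near corner [0.40414583 0.11003506 0.        ] top corner [array([0.406, 0.122, 0.06 ]), array([0.413, 0.116, 0.08 ]), array([0.42 , 0.109, 0.1  ])]
top cam: base corner [0.41114307 0.11818488 0.        ] top corner [array([0.409, 0.126, 0.04 ]), array([0.41 , 0.121, 0.06 ]), array([0.411, 0.116, 0.08 ]), array([0.411, 0.111, 0.1  ])]
[0.4617 0.0261 0.057 ]
[0.4631 0.0117 0.057 ]
[0.4282 0.022  0.057 ]
[0.4295 0.009  0.057 ]
[0.3396 0.0262 0.005 ]
[ 0.3436 -0.0139  0.005 ]
[ 0.4598 -0.0048  0.005 ]
```

```bash
python3 -m creep '{"travel":[[0,0.005,0.15],[0,0,0.18],[0,0,0.18],[0,0,0.18],[0,0,0.15],[0,0,0.08],[0,0,0],[0,0,0],[0,0,0],[0,0,0],[0,0,0],[0,0,0]],"rot":[[0,0,0],[0,0,0],[0,0,0],[0,0,0],[0,0,0],[0,0,0],[0,0,0],[0,0,0],[0,0,0],[0,0,0],[0,0,0],[0,0,0]],"claw":[0.5,0.5,0.5,0.5,0.5,0.5,0.5,0,0,0,0,0]}' 40
python3 -m creep '{"travel":[[0,0,0],[0,0,-0.05],[0,0,-0.1],[0,0,-0.15],[0,0,-0.15],[0,0,-0.15],[0,0,-0.1],[0,0,0]],"rot":[[0,0,0],[0,0,0],[0,0,0],[0,0,0],[0,0,0],[0,0,0],[0,0,0],[0,0,0]],"claw":[0,0,0,0,0,0,0,0]}'
python3 - <<'E'
from h import *
st(); go(.47,-.04,.175)
E
```

```text
time: 4.9
tcp_pos: [0.4412, 0.016, 0.0364]
eef_rot: [3.137, 0.157, 0.003]
wrist_force: [-0.7, 0.2, 0.7]
grip_width: 0.155
grip_force: 0.2
time: 5.57
tcp_pos: [0.4422, 0.0157, 0.1792]
eef_rot: [3.136, 0.157, 0.011]
wrist_force: [0.4, 0.2, -0.9]
grip_width: 0.128
grip_force: 40.0
t 5.57 tcp [0.4422 0.0157 0.1792] q [-0.233  0.251  1.683  0.     1.199  1.238] F [ 0.4  0.2 -0.9] grip 0.128 40.0
shift mm tool [22.  58.2  4.5] units [0.11  0.291 0.022] toolz [ 0.007 -0.002 -1.   ] tooly ang -1.471
```

```bash
python3 -m creep '{"travel":[[0.1,0.15,-0.1],[0.1,0.15,-0.1],[0.1,0.15,-0.1],[0.05,0.1,0],[0,0,0],[0,0,0],[0,0,0]],"rot":[[0,0,0],[0,0,0],[0,0,0],[0,0,0],[0,0,0],[0,0,0],[0,0,0]],"claw":[0,0,0,0,0,0,0]}'
python3 - <<'E'
from h import *
st(); c=cap('wrist','w2.png'); cv2.imwrite('pics/w2z.png',cv2.resize(c['color'][0:300,150:550],None,fx=2,fy=2,interpolation=cv2.INTER_CUBIC))
E
```

```text
time: 6.15
tcp_pos: [0.5206, -0.0858, 0.2342]
eef_rot: [-3.136, -0.157, 0.004]
wrist_force: [0.6, 0.6, -1.6]
grip_width: 0.136
grip_force: 40.0
t 6.15 tcp [ 0.5206 -0.0858  0.2342] q [-0.388  0.346  1.365  0.     1.433  1.083] F [ 0.6  0.6 -1.6] grip 0.136 40.0
```

View pics/w2z.png

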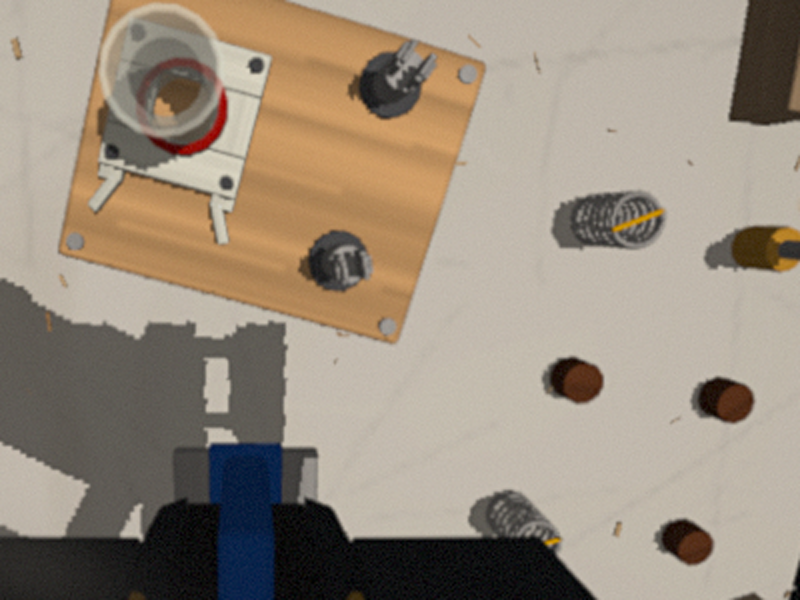

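The wrist view (zoom 2, offset (150,0)) shows board corners at (60,252), (396,343) and (485,63). The tube mouth circle is centred at about (162,70), the arbors' tips are near (412,65) and (350,265), and the gate is held squarely. I'll fit the feeder pose and enlarge the arbors.

```bash
python3 - <<'E'
from h import *
from scipy.optimize import least_squares
c=bot.capture('wrist'); f=lambda u,v:np.array([150+(u-.5)/2,(v-.5)/2])
obs=[((-75,95,12),f(60,252)),((-75,-95,12),f(396,343)),((75,-95,12),f(485,63)),((10,45,114),f(162,70))]
def W(p,q): 
    a=p[2]; x,y,z=np.array(q)/1000; return [p[0]+x*np.cos(a)-y*np.sin(a),p[1]+x*np.sin(a)+y*np.cos(a),z]
r=least_squares(lambda p:np.concatenate([w2pix(c,W(p,q))-o for q,o in obs]),[.623,-.0857,-.163])
print(r.x.round(4),r.fun.round(1)); p=r.x
for n,q in dict(tube=(10,45,0),a1=(-40,-50,73),a2=(50,-50,73),home=(-65,45,12)).items():
    w=W(p,q); print(n,np.round(w,4),(2*(w2pix(c,w)-[150,0])).round())
for n,u,v,z in [('p1',580,380,.02),('p2',735,402,.02),('p3',694,543,.02),('s1',638,220,.048),('s1a',613,230,.048),('s1b',663,212,.048)]: print(n,pix2w(c,*f(u,v),z).round(4))
i=c['color']; a=i[12:67,322:377]; b=i[100:155,292:347]
cv2.imwrite('pics/arb.png',np.hstack([cv2.resize(k,(390,390),interpolation=cv2.INTER_CUBIC) for k in(a,b)]))
E
```

```text
[ 0.625  -0.0863 -0.1629] [-2.3  0.7  0.8  1.2  1.9 -1.1 -0.3 -0.2]
tube [ 0.6422 -0.0435  0.    ] [187. 116.]
a1 [ 0.5774 -0.1292  0.073 ] [355. 267.]
a2 [ 0.6662 -0.1438  0.073 ] [418.  56.]
home [ 0.5682 -0.0314  0.012 ] [151. 259.]
p1 [ 0.5285 -0.2698  0.02  ]
p2 [ 0.5257 -0.365   0.02  ]
p3 [ 0.4376 -0.3658  0.02  ]
s1 [ 0.614  -0.2665  0.048 ]
s1a [ 0.6078 -0.255   0.048 ]
s1b [ 0.6193 -0.2783  0.048 ]
```

View pics/arb.png

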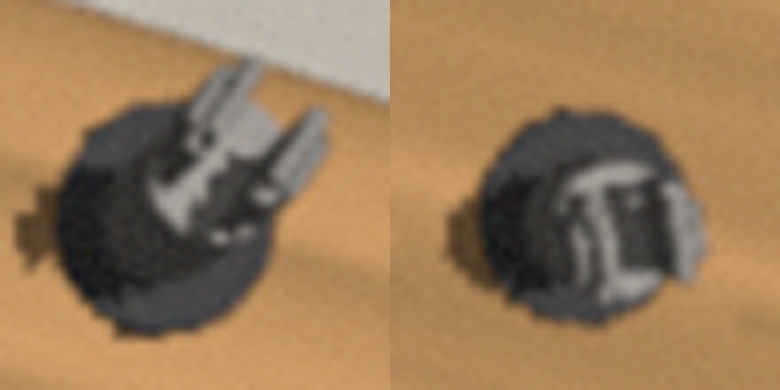

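The left crop (rear arbor) shows prong edges (270,190)-(325,110) and (195,130)-(265,60). The right crop (front arbor) shows prongs (600,190)-(610,290) and (670,185)-(690,280). I'll turn these into slot yaws.

```bash
python3 - <<'E'
from h import *
c=bot.capture('wrist'); k=55/390
def ang(a,b,ox,oy,z=.073,sub=0):
    P,Q=[pix2w(c,ox+(u-sub)*k,oy+v*k,z) for u,v in(a,b)]; d=Q-P; return round(np.arctan2(d[1],d[0])%np.pi,3),P.round(4),Q.round(4)
for a in [((270,190),(325,110)),((195,130),(265,60))]: print('a2',*ang(*a,322,12))
for a in [((600,190),(610,290)),((670,185),(690,280))]: print('a1',*ang(*a,292,100,sub=390))
# spring wires
f=lambda u,v:(150+(u-.5)/2,(v-.5)/2)
P,Q=pix2w(c,*f(613,230),.048),pix2w(c,*f(663,212),.048); d=P-Q; print('s1 wire',np.arctan2(d[1],d[0]),np.linalg.norm(d))
go(.49,-.018,.16)
E
```

```text
a2 2.648 [ 0.6583 -0.1459  0.073 ] [ 0.6679 -0.1511  0.073 ]
a2 2.455 [ 0.6638 -0.1361  0.073 ] [ 0.6725 -0.1432  0.073 ]
a1 0.236 [ 0.5827 -0.1233  0.073 ] [ 0.5707 -0.1261  0.073 ]
a1 0.352 [ 0.5842 -0.1318  0.073 ] [ 0.5729 -0.136   0.073 ]
s1 wire 2.03041389481404 0.0260138958170157
shift mm tool [-23.9 -70.3  75.2] units [-0.119 -0.351  0.376] toolz [-0.001  0.    -1.   ] tooly ang -1.47
```

```bash
python3 -m creep '{"travel":[[0,0,0],[0,0,0],[0,0,0],[0,0,0],[0,0,0],[0,0,0],[0,0,0],[0,0,0],[0,0,0],[0,0,0],[0,0,0],[0,0,0]],"rot":[[0,0,-0.15],[0,0,-0.15],[0,0,-0.15],[0,0,-0.15],[0,0,-0.15],[0,0,-0.15],[0,0,-0.15],[0,0,-0.15],[0,0,-0.15],[0,0,-0.15],[0,0,-0.15],[0,0,-0.15]],"claw":[0,0,0,0,0,0,0,0,0,0,0,0]}'
python3 -m creep '{"travel":[[0,0,0],[0,0,0],[0,0,0],[0,0,0],[0,0,0],[0,0,0],[0,0,0],[0,0,0],[0,0,0],[0,0,0],[0,0,0],[0,0,0]],"rot":[[0,0,-0.155],[0,0,-0.155],[0,0,-0.155],[0,0,-0.155],[0,0,-0.155],[0,0,-0.155],[0,0,-0.155],[0,0,-0.155],[0,0,-0.155],[0,0,-0.155],[0,0,-0.155],[0,0,-0.155]],"claw":[0,0,0,0,0,0,0,0,0,0,0,0]}'
python3 - <<'E'
from h import *
st(); go(.4735,-.0154,.06,1.408)
E
```

```text
time: 7.3
tcp_pos: [0.5211, -0.0857, 0.2355]
eef_rot: [-2.277, -2.165, 0.0]
wrist_force: [0.5, 0.1, -1.2]
grip_width: 0.131
grip_force: 40.0
time: 8.3
tcp_pos: [0.521, -0.0857, 0.2355]
eef_rot: [-0.251, -3.131, -0.0]
wrist_force: [0.1, 0.4, -1.4]
grip_width: 0.131
grip_force: 40.0
t 8.3 tcp [ 0.521  -0.0857  0.2355] q [-0.387  0.345  1.363  0.     1.434 -1.798] F [ 0.1  0.4 -1.4] grip 0.131 40.0
shift mm tool [ 58.1  61.8 175.5] units [0.29  0.309 0.878] toolz [-0.  0. -1.] tooly ang 1.411
turn rz units 0.003 deg 0.2
```

```bash
python3 -m creep '{"travel":[[0.145,0.155,0],[0.145,0.154,0],[0,0,0.15],[0,0,0.2],[0,0,0.2],[0,0,0.2],[0,0,0.128],[0,0,0],[0,0,0]],"rot":[[0,0,0],[0,0,0],[0,0,0],[0,0,0],[0,0,0],[0,0,0],[0,0,0],[0,0,0],[0,0,0]],"claw":[0,0,0,0,0,0,0,0,0]}'
python3 - <<'E'
from h import *
st(); go(.4735,-.0154,.05,1.408)
c=cap('top'); i=c['color']; cv2.imwrite('pics/g1.png',cv2.resize(i[140:290,150:310],None,fx=4,fy=4,interpolation=cv2.INTER_CUBIC))
E
```

```text
time: 9.05
tcp_pos: [0.4749, -0.0166, 0.0599]
eef_rot: [-0.261, -3.129, -0.001]
wrist_force: [0.2, -0.6, 0.5]
grip_width: 0.133
grip_force: 40.0
t 9.05 tcp [ 0.4749 -0.0166  0.0599] q [-0.285  0.479  1.754 -0.     0.911 -1.689] F [ 0.2 -0.6  0.5] grip 0.133 40.0
shift mm tool [1.6 1.  9.9] units [0.008 0.005 0.05 ] toolz [-0.002  0.001 -1.   ] tooly ang 1.404
turn rz units -0.005 deg -0.2
```

View pics/g1.png

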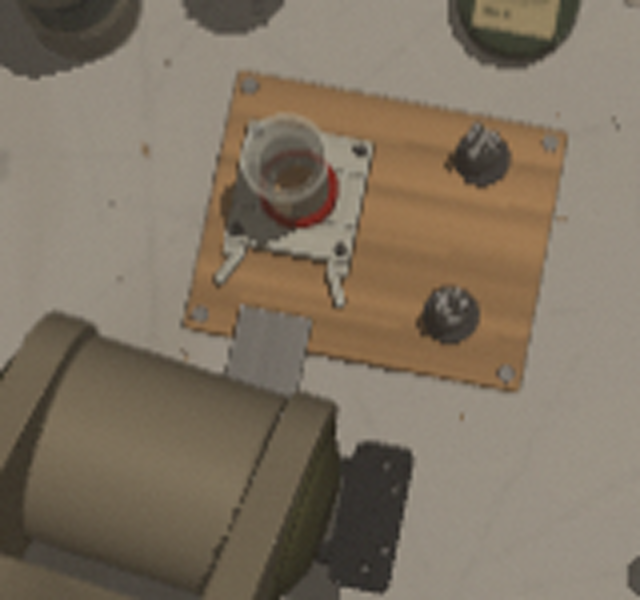

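The blade's front edge runs (240,305)-(311,318) and is aligned with the channel throat centred near (287,252). Next I lower it and slide it in.

```bash
python3 -m creep '{"travel":[[0,0.005,0.025],[0,0,0.025],[0,0,0],[-0.03,0,0],[-0.03,0,0],[-0.03,0,0],[-0.03,0,0],[-0.03,0,0],[-0.03,0,0],[0,0,0],[0,0,0]],"rot":[[0,0,0],[0,0,0],[0,0,0],[0,0,0],[0,0,0],[0,0,0],[0,0,0],[0,0,0],[0,0,0],[0,0,0],[0,0,0]],"claw":[0,0,0,0,0,0,0,0,0,0,0]}'
python3 - <<'E'
from h import *
st(); go(.5675,-.031,.049,1.408)
E
```

```text
time: 10.02
tcp_pos: [0.5111, -0.0221, 0.0498]
eef_rot: [-0.262, -3.13, -0.0]
wrist_force: [0.2, -0.1, -1.4]
grip_width: 0.131
grip_force: 40.0
t 10.02 tcp [ 0.5111 -0.0221  0.0498] q [-0.275  0.54   1.664 -0.     0.937 -1.679] F [ 0.2 -0.1 -1.4] grip 0.131 40.0
shift mm tool [-57.    0.6   0.8] units [-0.285  0.003  0.004] toolz [-0.  0. -1.] tooly ang 1.404
turn rz units -0.005 deg -0.2
```

```bash
python3 -m creep '{"travel":[[-0.03,0,0],[-0.03,0,0],[-0.03,0,0],[-0.03,0,0],[-0.03,0,0],[-0.03,0,0],[-0.03,0,0],[-0.03,0,0],[-0.02,0,0],[0,0,0],[0,0,0]],"rot":[[0,0,0],[0,0,0],[0,0,0],[0,0,0],[0,0,0],[0,0,0],[0,0,0],[0,0,0],[0,0,0],[0,0,0],[0,0,0]],"claw":[0,0,0,0,0,0,0,0,0,0,0]}'
python3 - <<'E'
from h import *
st(); go(.5675,-.031,.049,1.408)
E
```

```text
time: 10.93
tcp_pos: [0.5623, -0.0307, 0.0498]
eef_rot: [-0.262, -3.13, -0.0]
wrist_force: [0.3, 0.1, -1.6]
grip_width: 0.136
grip_force: 40.0
t 10.93 tcp [ 0.5623 -0.0307  0.0498] q [-0.265  0.606  1.516 -0.     1.019 -1.669] F [ 0.3  0.1 -1.6] grip 0.136 40.0
shift mm tool [-5.2  0.6  0.8] units [-0.026  0.003  0.004] toolz [-0.  0. -1.] tooly ang 1.404
turn rz units -0.005 deg -0.2
```

```bash
python3 -m creep '{"travel":[[-0.01,0,0.003],[-0.01,0,0.002],[-0.01,0,0],[-0.01,0,0],[0,0,0],[0,0,0]],"rot":[[0,0,0],[0,0,0],[0,0,0],[0,0,0],[0,0,0],[0,0,0]],"claw":[0,0,0,0,0,0]}'
python3 -c "
from h import *
st()"
```

```text
time: 11.43
tcp_pos: [0.5683, -0.0317, 0.0487]
eef_rot: [-0.261, -3.126, -0.001]
wrist_force: [-8.4, 0.3, 2.8]
grip_width: 0.134
grip_force: 40.0
t 11.43 tcp [ 0.5683 -0.0317  0.0487] q [-2.630e-01  6.170e-01  1.496e+00 -1.000e-03  1.033e+00 -1.667e+00] F [-8.4  0.3  2.8] grip 0.134 40.0
```

Contact at 8 N, right where home should be. A little more push to seat it, then release.

```bash
python3 -m creep '{"travel":[[-0.01,0,0],[-0.01,0,0],[0,0,0],[0,0,0]],"rot":[[0,0,0],[0,0,0],[0,0,0],[0,0,0]],"claw":[0,0,0,0]}'
python3 -m creep '{"travel":[[0,0,0],[0,0,0],[0,0,0],[0,0,-0.1],[0,0,-0.2],[0,0,-0.2],[0,0,-0.2],[0,0,-0.2],[0,0,0],[0,0,0]],"rot":[[0,0,0],[0,0,0],[0,0,0],[0,0,0],[0,0,0],[0,0,0],[0,0,0],[0,0,0],[0,0,0],[0,0,0]],"claw":[0.5,0.5,0.5,0.5,0.5,0.5,0.5,0.5,0.5,0.5]}'
python3 - <<'E'
from h import *
st(); go(.55,-.2,.24,2.05+1.571)
E
```

```text
time: 11.77
tcp_pos: [0.5683, -0.0317, 0.0485]
eef_rot: [-0.26, -3.116, -0.002]
wrist_force: [-26.7, 0.5, 14.8]
grip_width: 0.133
grip_force: 40.0
time: 12.6
tcp_pos: [0.575, -0.0329, 0.2311]
eef_rot: [0.262, 3.125, -0.001]
wrist_force: [-0.4, -0.6, -0.7]
grip_width: 0.499
grip_force: 0.0
t 12.6 tcp [ 0.575  -0.0329  0.2311] q [-0.263  0.429  1.241  0.     1.466 -1.666] F [-0.4 -0.6 -0.7] grip 0.499 0.0
shift mm tool [  -3.2 -168.9   -8.9] units [-0.016 -0.845 -0.044] toolz [ 0.005 -0.001 -1.   ] tooly ang 1.404
turn rz units 1.177 deg 53.0
```

```bash
python3 -m creep '{"travel":[[0,-0.12,0],[0,-0.18,0],[0,-0.18,0],[0,-0.18,0],[0,-0.18,0],[0,0,0],[0,0,0],[0,0,0],[0,0,0]],"rot":[[0,0,0.13],[0,0,0.13],[0,0,0.13],[0,0,0.13],[0,0,0.13],[0,0,0.13],[0,0,0.13],[0,0,0.13],[0,0,0.13]],"claw":[0.6,0.6,0.6,0.6,0.6,0.6,0.6,0.6,0.6]}'
python3 - <<'E'
from h import *
st(); go(.6135,-.266,.16,.48)
E
```

```text
time: 13.35
tcp_pos: [0.511, -0.1871, 0.2272]
eef_rot: [-1.63, -2.683, -0.0]
wrist_force: [-0.5, -0.1, -1.0]
grip_width: 0.601
grip_force: 0.0
t 13.35 tcp [ 0.511  -0.1871  0.2272] q [-0.569  0.38   1.332  0.     1.432 -1.048] F [-0.5 -0.1 -1. ] grip 0.601 0.0
shift mm tool [-117.4   54.7   66.8] units [-0.587  0.273  0.334] toolz [-0.002  0.002 -1.   ] tooly ang 0.479
turn rz units -0.001 deg -0.1
```

```bash
python3 -m creep '{"travel":[[-0.147,0.068,0],[-0.147,0.068,0.05],[-0.147,0.068,0.1],[-0.146,0.069,0.1],[0,0,0.084],[0,0,0],[0,0,0]],"rot":[[0,0,0],[0,0,0],[0,0,0],[0,0,0],[0,0,0],[0,0,0],[0,0,0]],"claw":[0.6,0.6,0.6,0.6,0.6,0.6,0.6]}'
python3 - <<'E'
from h import *
st(); go(.6135,-.266,.16,.48); c=cap('wrist','s1.png'); print([w2pix(c,p).round(1) for p in [(.6135,-.266,.048),(.525,-.2705,.02),(.606,-.36,.09)]])
E
```

```text
time: 13.93
tcp_pos: [0.6138, -0.2649, 0.1601]
eef_rot: [-1.621, -2.686, -0.0]
wrist_force: [0.4, -0.9, 0.7]
grip_width: 0.601
grip_force: 0.0
t 13.93 tcp [ 0.6138 -0.2649  0.1601] q [-0.584  0.649  1.052  0.     1.445 -1.069] F [ 0.4 -0.9  0.7] grip 0.601 0.0
shift mm tool [-0.8 -0.8  0.1] units [-0.004 -0.004  0.001] toolz [-0.004  0.002 -1.   ] tooly ang 0.485
turn rz units 0.006 deg 0.3
[array([272.7, 206.8]), array([176.9, 155.2]), array([204.3, 326.1])]
```

View pics/s1.png

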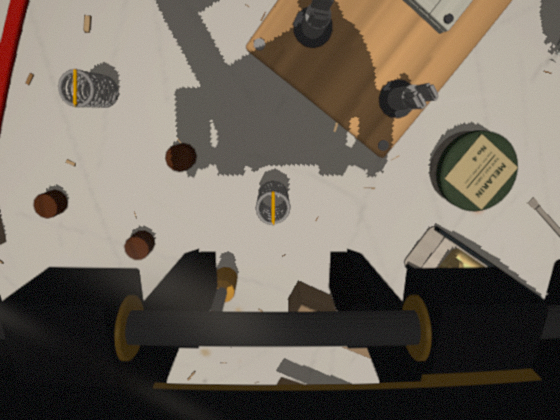

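The s1 ring is centred at (273,206) as predicted, with its wire vertical from (273,192) to (273,221). s2 is at (75,88) with its wire (75,70)-(76,106). Plugs are at (182,157), (50,203) and (139,245).

```bash
python3 - <<'E'
from h import *
c=bot.capture('wrist')
def a(p,q,z):
    P,Q=pix2w(c,*p,z),pix2w(c,*q,z); d=Q-P; print(((P+Q)/2).round(4),'len',np.linalg.norm(d).round(4),'ang',round(np.arctan2(d[1],d[0])%np.pi,3))
a((273,192),(273,221),.048); a((75,70),(76,106),.048)
for p in[(182,157),(50,203),(139,245)]: print(pix2w(c,*p,.02).round(4))
print(w2pix(c,[.6662,-.1438,.073]),w2pix(c,[.5774,-.1292,.073]))
i=c['color']; cv2.imwrite('pics/arb2.png',np.hstack([cv2.resize(k,(390,390),interpolation=cv2.INTER_CUBIC) for k in(i[70:125,380:435],i[0:55,290:345])]))
E
```

```text
[ 0.6145 -0.2666  0.048 ] len 0.0237 ang 2.055
[ 0.442  -0.2539  0.048 ] len 0.0259 ang 1.961
[ 0.5299 -0.2706  0.02  ]
[ 0.4384 -0.3639  0.02  ]
[ 0.5266 -0.3626  0.02  ]
[427.25272033  94.5016733 ] [322.65408803   3.66310689]
```

View pics/arb2.png

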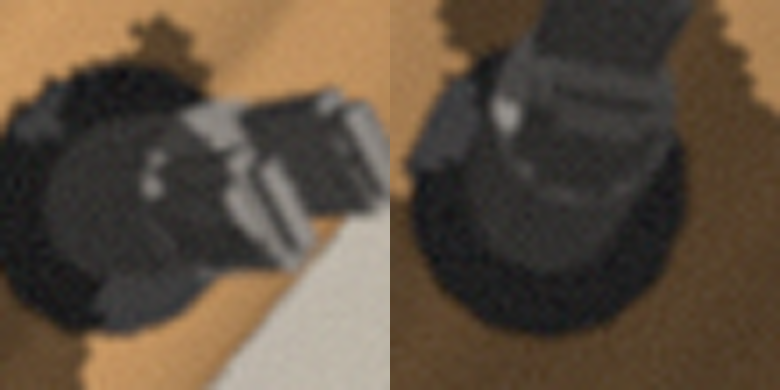

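In the left crop (rear arbor), the prong tops run (240,155)-(305,265) and (340,95)-(385,205).

```bash
python3 - <<'E'
from h import *
c=bot.capture('wrist'); k=55/390
for p,q in [((240,155),(305,265)),((340,95),(385,205))]:
    P,Q=[pix2w(c,380+u*k,70+v*k,.073) for u,v in(p,q)]; d=Q-P; print(P.round(4),Q.round(4),np.arctan2(d[1],d[0])%np.pi)
go(.614,-.2665,.024)
E
python3 -m creep '{"travel":[[-0.006,-0.004,0.15],[0,0,0.18],[0,0,0.18],[0,0,0.12],[0,0,0.05],[0,0,0],[0,0,0],[0,0,0],[0,0,0],[0,0,0],[0,0,0]],"rot":[[0,0,0],[0,0,0],[0,0,0],[0,0,0],[0,0,0],[0,0,0],[0,0,0],[0,0,0],[0,0,0],[0,0,0],[0,0,0]],"claw":[0.6,0.6,0.6,0.6,0.6,0.6,0,0,0,0,0]}' 20
python3 -c "
from h import *
st()"
```

```text
[ 0.6579 -0.1467  0.073 ] [ 0.669  -0.1521  0.073 ] 2.688520722075394
[ 0.6634 -0.1375  0.073 ] [ 0.6728 -0.1437  0.073 ] 2.5558434126589136
shift mm tool [ -0.8  -1.2 139.7] units [-0.004 -0.006  0.698] toolz [ 0.002 -0.001 -1.   ] tooly ang 0.485
time: 15.0
tcp_pos: [0.6149, -0.2671, 0.0277]
eef_rot: [1.622, 2.688, -0.0]
wrist_force: [-1.2, 0.0, 7.1]
grip_width: 0.318
grip_force: 20.0
t 15.0 tcp [ 0.6149 -0.2671  0.0277] q [-0.586  0.781  1.197  0.     1.16  -1.071] F [-1.2  0.   7.1] grip 0.318 20.0
```

```bash
python3 -m creep '{"travel":[[0,0,-0.08],[0,0,-0.16],[0,0,-0.18],[0,0,-0.13],[0,0,0],[0,0,0],[0,0,0],[0,0,0],[0,0,0],[0,0,0],[0,0,0]],"rot":[[0,0,0],[0,0,0],[0,0,0],[0,0,0],[0,0,-0.135],[0,0,-0.135],[0,0,-0.135],[0,0,-0.135],[0,0,-0.135],[0,0,0],[0,0,0]],"claw":[0,0,0,0,0,0,0,0,0,0,0]}'
python3 - <<'E'
from h import *
st(); go(.666,-.1443,.12,1.015)
E
```

```text
time: 15.92
tcp_pos: [0.6143, -0.2667, 0.1363]
eef_rot: [0.867, 3.02, -0.0]
wrist_force: [-0.6, -0.1, -1.4]
grip_width: 0.313
grip_force: 20.0
t 15.92 tcp [ 0.6143 -0.2667  0.1363] q [-0.586  0.669  1.085 -0.     1.388 -1.598] F [-0.6 -0.1 -1.4] grip 0.313 20.0
shift mm tool [ 21.1 131.2  16.3] units [0.106 0.656 0.082] toolz [ 0. -0. -1.] tooly ang 1.012
turn rz units -0.004 deg -0.2
```

```bash
python3 -m creep '{"travel":[[0.02,0.13,0],[0.02,0.13,0],[0.02,0.13,0],[0.023,0.13,0],[0.023,0.136,0],[0,0,0],[0,0,0],[0,0,0]],"rot":[[0,0,0],[0,0,0],[0,0,0],[0,0,0],[0,0,0],[0,0,0],[0,0,0],[0,0,0]],"claw":[0,0,0,0,0,0,0,0]}'
python3 - <<'E'
from h import *
st(); go(.666,-.1443,.1,1.015); c=cap('wrist'); i=c['color']; cv2.imwrite('pics/s1a.png',cv2.resize(i[120:340,130:430],None,fx=2,fy=2,interpolation=cv2.INTER_CUBIC)); print(2*(w2pix(c,[.666,-.1443,.073])-[130,120]))
E
```

```text
time: 16.58
tcp_pos: [0.6654, -0.1446, 0.1361]
eef_rot: [-0.865, -3.02, 0.001]
wrist_force: [0.5, 0.1, -0.3]
grip_width: 0.312
grip_force: 20.0
t 16.58 tcp [ 0.6654 -0.1446  0.1361] q [-0.387  0.689  1.045 -0.     1.408 -1.4  ] F [ 0.5  0.1 -0.3] grip 0.312 20.0
shift mm tool [-0.3  0.6 36.1] units [-0.002  0.003  0.181] toolz [-0. -0. -1.] tooly ang 1.013
turn rz units -0.002 deg -0.1
[289.73035433 212.86142583]
```

View pics/s1a.png

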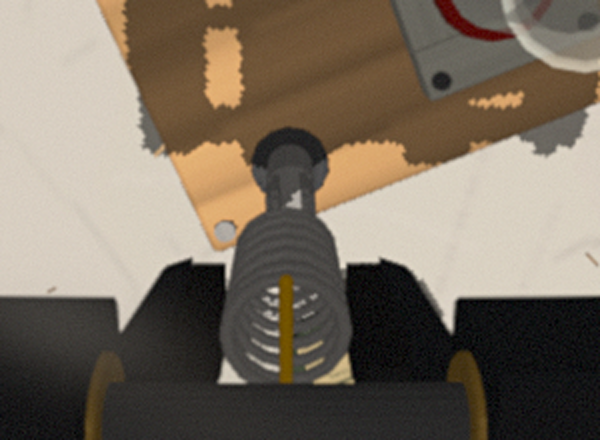

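The wire (vertical at x=286) lies parallel to the slot. The arbor sits at x≈290, about 1 mm to +tool y. I'll correct that and lower.

```bash
python3 -m creep '{"travel":[[0,0.005,0],[0,0,0.06],[0,0,0.06],[0,0,0.06],[0,0,0.04],[0,0,0.04],[0,0,0]],"rot":[[0,0,0],[0,0,0],[0,0,0],[0,0,0],[0,0,0],[0,0,0],[0,0,0]],"claw":[0,0,0,0,0,0,0]}'
python3 -c "
from h import *
st(); go(.666,-.1443,.0427)"
```

```text
time: 17.22
tcp_pos: [0.6654, -0.1436, 0.0825]
eef_rot: [-0.863, -3.018, -0.0]
wrist_force: [0.3, 0.5, 0.4]
grip_width: 0.312
grip_force: 20.0
t 17.22 tcp [ 0.6654 -0.1436  0.0825] q [-0.386  0.739  1.108 -0.     1.298 -1.4  ] F [0.3 0.5 0.4] grip 0.312 20.0
shift mm tool [-1.  -0.3 39.8] units [-0.005 -0.001  0.199] toolz [-0.002  0.001 -1.   ] tooly ang 1.014
```

Bottom is at 55 mm, which is 18 mm below the tip with no force, so it's over the rod. Continuing.

```bash
python3 -m creep '{"travel":[[0,0,0.04],[0,0,0.04],[0,0,0.04],[0,0,0.03],[0,0,0.02],[0,0,0.02],[0,0,0.01],[0,0,0]],"rot":[[0,0,0],[0,0,0],[0,0,0],[0,0,0],[0,0,0],[0,0,0],[0,0,0],[0,0,0]],"claw":[0,0,0,0,0,0,0,0]}'
python3 -c "
from h import *
st()"
```

```text
time: 17.88
tcp_pos: [0.666, -0.1432, 0.0437]
eef_rot: [-0.862, -3.02, -0.0]
wrist_force: [-0.1, -0.5, 0.1]
grip_width: 0.312
grip_force: 20.0
t 17.88 tcp [ 0.666  -0.1432  0.0437] q [-0.385  0.78   1.144  0.     1.218 -1.4  ] F [-0.1 -0.5  0.1] grip 0.312 20.0
```

```bash
python3 -m creep '{"travel":[[0,0,0.003],[0,0,0],[0,0,0],[0,0,0],[0,0,-0.08],[0,0,-0.18],[0,0,-0.2],[0,0,-0.2],[0,0,0],[0,0,0]],"rot":[[0,0,0],[0,0,0],[0,0,0],[0,0,0],[0,0,0],[0,0,0],[0,0,0],[0,0,0],[0,0,0.14],[0,0,0.13]],"claw":[0.5,0.5,0.5,0.5,0.5,0.5,0.5,0.5,0.5,0.5]}'
python3 - <<'E'
from h import *
st(); go(.441,-.253,.16,.8)
E
```

```text
time: 18.72
tcp_pos: [0.6669, -0.1436, 0.179]
eef_rot: [1.182, 2.904, 0.0]
wrist_force: [-0.1, 0.0, -1.4]
grip_width: 0.505
grip_force: 0.0
t 18.72 tcp [ 0.6669 -0.1436  0.179 ] q [-0.385  0.656  0.983  0.     1.496 -1.183] F [-0.1  0.  -1.4] grip 0.505 0.0
shift mm tool [  85.4 -236.1   18. ] units [ 0.427 -1.181  0.09 ] toolz [ 0.006 -0.002 -1.   ] tooly ang 0.798
turn rz units -0.003 deg -0.1
```

```bash
python3 -m creep '{"travel":[[0.061,-0.169,0],[0.061,-0.169,0],[0.061,-0.169,0],[0.061,-0.169,0],[0.061,-0.169,0.02],[0.061,-0.168,0.04],[0.061,-0.168,0.03],[0,0,0],[0,0,0]],"rot":[[0,0,0],[0,0,0],[0,0,0],[0,0,0],[0,0,0],[0,0,0],[0,0,0],[0,0,0],[0,0,0]],"claw":[0.6,0.6,0.6,0.6,0.6,0.6,0.6,0.6,0.6]}'
python3 - <<'E'
from h import *
st(); go(.441,-.253,.025,.8); c=cap('wrist','s2.png'); i=c['color']; cv2.imwrite('pics/s2z.png',np.hstack([i[0:300,100:450]]))
t=cap('top','top2.png'); print(w2pix(c,[.441,-.253,.048])-[100,0])
cv2.imwrite('pics/s2t.png',np.hstack([cv2.resize(i[0:300,80:430],(467,400)),cv2.resize(t['color'][150:250,190:270],(320,400),interpolation=cv2.INTER_CUBIC)]))
E
```

```text
time: 19.47
tcp_pos: [0.4397, -0.2546, 0.1579]
eef_rot: [1.181, 2.911, -0.0]
wrist_force: [1.4, 0.3, 0.3]
grip_width: 0.598
grip_force: 0.0
t 19.47 tcp [ 0.4397 -0.2546  0.1579] q [-0.758  0.386  1.544  0.     1.211 -1.558] F [1.4 0.3 0.3] grip 0.598 0.0
shift mm tool [  0.2   2.  132.9] units [0.001 0.01  0.665] toolz [ 0. -0. -1.] tooly ang 0.8
turn rz units 0.0 deg 0.0
[176.31121045 206.07973773]
```

View pics/s2t.png

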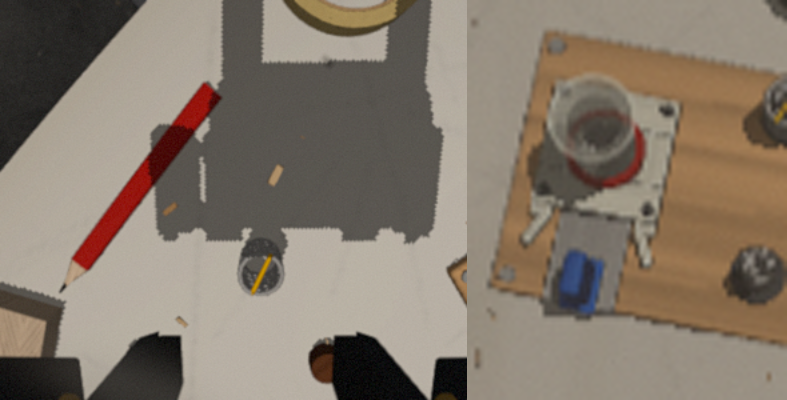

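The right panel shows the gate fully home and a spring on the rear arbor. The left panel shows s2 centred at (275,204) in the original picture, with its wire (269.7,218)-(282.4,192).

```bash
python3 - <<'E'
from h import *
c=bot.capture('wrist')
P,Q=pix2w(c,269.7,218,.048),pix2w(c,282.4,192,.048); d=P-Q; print(P,Q,np.arctan2(d[1],d[0])%np.pi); X=pix2w(c,275.3,204.5,.048); print(X)
go(X[0],X[1],.026)
E
python3 -m creep '{"travel":[[0,0.007,0.15],[0,0,0.18],[0,0,0.18],[0,0,0.1],[0,0,0.05],[0,0,0],[0,0,0],[0,0,0],[0,0,0],[0,0,0],[0,0,0]],"rot":[[0,0,0],[0,0,0],[0,0,0],[0,0,0],[0,0,0],[0,0,0],[0,0,0],[0,0,0],[0,0,0],[0,0,0],[0,0,0]],"claw":[0.6,0.6,0.6,0.6,0.6,0.6,0,0,0,0,0]}' 20
python3 -m creep '{"travel":[[0,0,-0.08],[0,0,-0.16],[0,0,-0.18],[0,0,-0.13],[0,0,0],[0,0,0]],"rot":[[0,0,0],[0,0,0],[0,0,0],[0,0,0],[0,0,0],[0,0,0]],"claw":[0,0,0,0,0,0]}'
```

```text
[ 0.44611728 -0.26287939  0.048     ] [ 0.43790828 -0.24131918  0.048     ] 1.9345964715568613
[ 0.44127518 -0.25212219  0.048     ]
shift mm tool [  1.4   0.9 131.9] units [0.007 0.005 0.66 ] toolz [ 0.001 -0.001 -1.   ] tooly ang 0.804
time: 20.53
tcp_pos: [0.442, -0.2531, 0.0264]
eef_rot: [1.176, 2.911, -0.001]
wrist_force: [0.5, 0.5, 3.2]
grip_width: 0.318
grip_force: 20.0
time: 21.03
tcp_pos: [0.4418, -0.2531, 0.1367]
eef_rot: [1.176, 2.91, -0.002]
wrist_force: [-0.3, -0.7, 0.1]
grip_width: 0.316
grip_force: 20.0
```

```bash
python3 -m creep '{"travel":[[0,0,0],[0,0,0],[0,0,0],[0,0,0],[0,0,0],[0,0,0],[0,0,0],[0,0,0],[0,0,0],[0,0,0],[0,0,0],[0,0,0]],"rot":[[0,0,0.15],[0,0,0.15],[0,0,0.15],[0,0,0.15],[0,0,0.15],[0,0,0.15],[0,0,0.15],[0,0,0.15],[0,0,0.15],[0,0,0.15],[0,0,0.15],[0,0,0.15]],"claw":[0,0,0,0,0,0,0,0,0,0,0,0]}'
python3 -m creep '{"travel":[[0,0,0],[0,0,0],[0,0,0]],"rot":[[0,0,0.15],[0,0,0.157],[0,0,0]],"claw":[0,0,0]}'
python3 - <<'E'
from h import *
st(); go(.5774,-.1292,.13,-.851)
E
```

```text
time: 22.03
tcp_pos: [0.441, -0.2524, 0.1339]
eef_rot: [-2.788, -1.441, 0.002]
wrist_force: [-0.2, -0.6, -0.6]
grip_width: 0.313
grip_force: 20.0
time: 22.28
tcp_pos: [0.441, -0.2524, 0.1341]
eef_rot: [-2.941, -1.097, 0.002]
wrist_force: [-0.5, -0.2, -0.2]
grip_width: 0.315
grip_force: 20.0
t 22.28 tcp [ 0.441  -0.2524  0.1341] q [-0.753  0.416  1.576 -0.     1.153  0.103] F [-0.5 -0.2 -0.2] grip 0.315 20.0
shift mm tool [183.8  -3.8   4. ] units [ 0.919 -0.019  0.02 ] toolz [-0.002  0.002 -1.   ] tooly ang -0.857
turn rz units -0.007 deg -0.3
```

```bash
python3 -m creep '{"travel":[[0.15,-0.003,0],[0.16,-0.003,0],[0.16,-0.003,0],[0.16,-0.003,0],[0.16,-0.003,0],[0.129,-0.004,0],[0,0,0],[0,0,0],[0,0,0]],"rot":[[0,0,0],[0,0,0],[0,0,0],[0,0,0],[0,0,0],[0,0,0],[0,0,0],[0,0,0],[0,0,0]],"claw":[0,0,0,0,0,0,0,0,0]}'
python3 - <<'E'
from h import *
st(); go(.5774,-.1292,.1,-.851); c=cap('wrist'); i=c['color']; cv2.imwrite('pics/s2a.png',cv2.resize(i[120:340,130:430],None,fx=2,fy=2,interpolation=cv2.INTER_CUBIC)); print(2*(w2pix(c,[.5774,-.1292,.073])-[130,120]))
E
```

```text
time: 23.03
tcp_pos: [0.5766, -0.1292, 0.1346]
eef_rot: [-2.939, -1.107, 0.002]
wrist_force: [0.4, -0.8, -0.8]
grip_width: 0.316
grip_force: 20.0
t 23.03 tcp [ 0.5766 -0.1292  0.1346] q [-0.421  0.542  1.34  -0.     1.262  0.43 ] F [ 0.4 -0.8 -0.8] grip 0.316 20.0
shift mm tool [ 0.6  0.6 34.6] units [0.003 0.003 0.173] toolz [-0.002  0.001 -1.   ] tooly ang -0.85
turn rz units 0.001 deg 0.1
[286.07505779 209.46619142]
```

View pics/s2a.png

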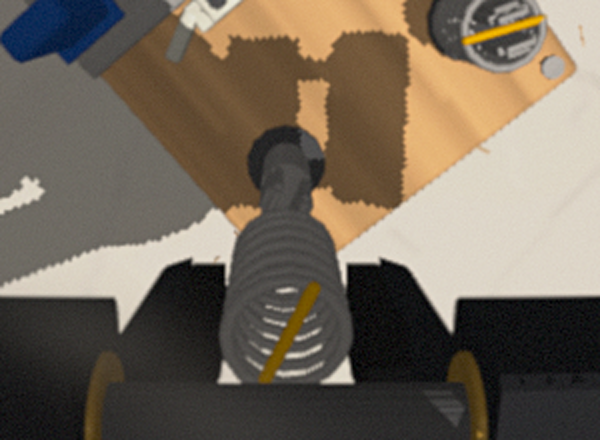

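The spring is centred on the rod (both at x≈286). The other spring is visible on the rear arbor at upper right. Lowering.

```bash
python3 -m creep '{"travel":[[0,0,0.04],[0,0,0.06],[0,0,0.06],[0,0,0.06],[0,0,0.05],[0,0,0.04],[0,0,0.04],[0,0,0]],"rot":[[0,0,0],[0,0,0],[0,0,0],[0,0,0],[0,0,0],[0,0,0],[0,0,0],[0,0,0]],"claw":[0,0,0,0,0,0,0,0]}'
python3 -m creep '{"travel":[[0,0,0.03],[0,0,0.03],[0,0,0.02],[0,0,0.02],[0,0,0.01],[0,0,0]],"rot":[[0,0,0],[0,0,0],[0,0,0],[0,0,0],[0,0,0],[0,0,0]],"claw":[0,0,0,0,0,0]}'
```

```text
time: 23.75
tcp_pos: [0.5766, -0.129, 0.064]
eef_rot: [-2.939, -1.104, 0.003]
wrist_force: [-0.1, -0.6, -0.1]
grip_width: 0.318
grip_force: 20.0
time: 24.25
tcp_pos: [0.5772, -0.1289, 0.0431]
eef_rot: [-2.94, -1.105, 0.001]
wrist_force: [-0.4, 0.6, -0.9]
grip_width: 0.317
grip_force: 20.0
```

In the slot with no force. I'll release, retreat, and locate the plugs by colour.

```bash
python3 -m creep '{"travel":[[0,0,0.006],[0,0,0],[0,0,0],[0,0,0],[0,0,-0.08],[0,0,-0.18],[0,0,-0.2],[0,0,-0.15],[0,0,0]],"rot":[[0,0,0],[0,0,0],[0,0,0],[0,0,0],[0,0,0],[0,0,0],[0,0,0],[0,0,0],[0,0,0]],"claw":[0,0.5,0.5,0.5,0.5,0.5,0.5,0.5,0.5]}'
cat >> h.py <<'E'
def plugs(c=None,z=.02):
    c=c or bot.capture('top'); i=c['color'].astype(int); b,g,r=i[...,0],i[...,1],i[...,2]
    m=((r<95)&(r>b+12)&(r>30)&(r>1.4*b)&(g<1.15*b+8)).astype(np.uint8)
    n,l,s,ce=cv2.connectedComponentsWithStats(m)
    for k in range(1,n):
        if 35<s[k,4]<250 and max(s[k,2:4])<22: print('blob',ce[k].round(1),s[k,2:].tolist(),pix2w(c,*ce[k],z).round(4))
E
python3 - <<'E'
from h import *
st(); c=bot.capture('top'); 
for u,v in[(327,243),(368,245),(369,286)]: print(c['color'][v,u])
plugs(c); go(.528,-.27,.1,1.571)
E
```

```text
time: 25.0
tcp_pos: [0.5796, -0.1298, 0.171]
eef_rot: [2.933, 1.102, 0.013]
wrist_force: [1.0, 0.4, 0.6]
grip_width: 0.502
grip_force: 0.0
t 25.0 tcp [ 0.5796 -0.1298  0.171 ] q [-0.42   0.506  1.29   0.     1.334  0.432] F [1.  0.4 0.6] grip 0.502 0.0
[45 57 78]
[132 146 154]
[44 57 81]
blob [372.6 229.4] [10, 10, 81] [ 0.5573 -0.3711  0.02  ]
blob [326.6 242.9] [10, 11, 80] [ 0.525  -0.2694  0.02  ]
blob [160.3 285.6] [14, 15, 51] [0.4221 0.0891 0.02  ]
blob [369.7 285.9] [11, 10, 77] [ 0.4334 -0.3651  0.02  ]
blob [153.3 298.8] [16, 15, 68] [0.3932 0.1031 0.02  ]
blob [145.3 310. ] [13, 14, 56] [0.3684 0.1196 0.02  ]
blob [135.  328.9] [16, 15, 56] [0.3269 0.1404 0.02  ]
blob [123.8 341.3] [14, 16, 50] [0.299  0.1639 0.02  ]
shift mm tool [-130.8   72.1   67.8] units [-0.654  0.361  0.339] toolz [ 0.006 -0.003 -1.   ] tooly ang -0.852
turn rz units 0.915 deg 41.2
```

A plug has been knocked: p2 is now at about (0.557,-0.371), near the follower, and the other two are unchanged. p1 first.

```bash
python3 -m creep '{"travel":[[-0.163,0.09,0],[-0.163,0.09,0],[-0.163,0.09,0],[-0.163,0.09,0.1],[0,0,0.15],[0,0,0.15],[0,0,0.1],[0,0,0],[0,0,0]],"rot":[[0,0,0],[0,0,0],[0,0,0],[0,0,0],[0,0,0],[0,0,0],[0,0,0],[0,0,0],[0,0,0]],"claw":[0.5,0.5,0.5,0.5,0.5,0.5,0.5,0.5,0.5]}'
python3 - <<'E'
from h import *
st(); c=bot.capture('wrist'); go(.5285,-.27,.012); print(w2pix(c,[.5285,-.27,.02]))
plugs(c)
E
```

```text
time: 25.8
tcp_pos: [0.5263, -0.2681, 0.0636]
eef_rot: [-2.938, -1.104, 0.002]
wrist_force: [0.6, 0.3, -0.2]
grip_width: 0.5
grip_force: 0.0
t 25.8 tcp [ 0.5263 -0.2681  0.0636] q [-0.671  0.626  1.419  0.     1.1    0.181] F [ 0.6  0.3 -0.2] grip 0.5 0.0
shift mm tool [ 0.1  2.1 53. ] units [0.001 0.01  0.265] toolz [-0.  0. -1.] tooly ang -0.852
[277.07958165 234.88694546]
```

```bash
python3 -m creep '{"travel":[[0,0.01,0.1],[0,0,0.1],[0,0,0.055],[0,0,0],[0,0,0],[0,0,0],[0,0,0],[0,0,0],[0,0,0]],"rot":[[0,0,0],[0,0,0],[0,0,0],[0,0,0],[0,0,0],[0,0,0],[0,0,0],[0,0,0],[0,0,0]],"claw":[0.5,0.5,0.5,0.5,0,0,0,0,0]}' 20
python3 -m creep '{"travel":[[0,0,-0.1],[0,0,-0.18],[0,0,-0.2],[0,0,-0.2],[0,0,0],[0,0,0]],"rot":[[0,0,0],[0,0,0],[0,0,0],[0,0,0],[0,0,0],[0,0,0]],"claw":[0,0,0,0,0,0]}'
python3 - <<'E'
from h import *
st(); go(.642,-.0433,.145,-.852)
E
```

```text
time: 26.6
tcp_pos: [0.5287, -0.2704, 0.0148]
eef_rot: [2.939, 1.104, 0.002]
wrist_force: [-0.2, 0.9, 6.1]
grip_width: 0.254
grip_force: 20.0
time: 27.1
tcp_pos: [0.5287, -0.2704, 0.1519]
eef_rot: [2.937, 1.104, 0.004]
wrist_force: [0.0, 0.2, -0.8]
grip_width: 0.256
grip_force: 20.0
t 27.1 tcp [ 0.5287 -0.2704  0.1519] q [-0.672  0.527  1.313 -0.     1.297  0.18 ] F [ 0.   0.2 -0.8] grip 0.256 20.0
shift mm tool [234.8 -96.3   6.6] units [ 1.174 -0.482  0.033] toolz [ 0.004 -0.003 -1.   ] tooly ang -0.852
turn rz units 0.0 deg 0.0
```

```bash
python3 -m creep '{"travel":[[0.167,-0.069,0],[0.167,-0.069,0],[0.168,-0.069,0],[0.168,-0.069,0],[0.168,-0.069,0],[0.168,-0.069,0],[0.168,-0.068,0],[0,0,0],[0,0,0],[0,0,0]],"rot":[[0,0,0],[0,0,0],[0,0,0],[0,0,0],[0,0,0],[0,0,0],[0,0,0],[0,0,0],[0,0,0],[0,0,0]],"claw":[0,0,0,0,0,0,0,0,0,0]}'
python3 - <<'E'
from h import *
st(); go(.642,-.0433,.124,-.852); c=cap('wrist','tb.png'); i=c['color']; cv2.imwrite('pics/tbz.png',cv2.resize(i[120:340,130:430],None,fx=2,fy=2,interpolation=cv2.INTER_CUBIC)); print(2*(w2pix(c,[.642,-.0433,.114])-[130,120]),2*(w2pix(c,[.642,-.0433,.017])-[130,120]))
E
```

```text
time: 27.93
tcp_pos: [0.6407, -0.043, 0.1482]
eef_rot: [-2.94, -1.105, 0.004]
wrist_force: [-0.4, 0.1, -0.2]
grip_width: 0.256
grip_force: 20.0
t 27.93 tcp [ 0.6407 -0.043   0.1482] q [-0.251  0.613  1.16  -0.     1.372  0.601] F [-0.4  0.1 -0.2] grip 0.256 20.0
shift mm tool [ 0.8  1.1 24.2] units [0.004 0.005 0.121] toolz [-0.003  0.    -1.   ] tooly ang -0.852
turn rz units 0.0 deg 0.0
[287.91280224 240.02397475] [287.31670619 155.62689764]
```

View pics/tbz.png

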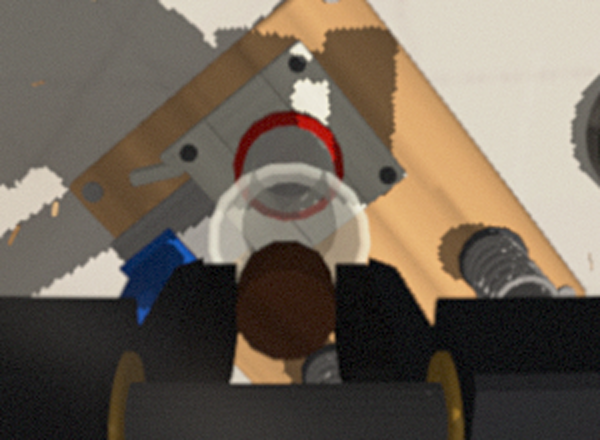

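The mouth circle is centred at (290,242), against a prediction of (288,240), and the plug hangs centred between the fingers. Lowering and releasing.

```bash
python3 -m creep '{"travel":[[0.004,0.006,0.04],[0,0,0.04],[0,0,0.035],[0,0,0],[0,0,0],[0,0,0],[0,0,0],[0,0,0],[0,0,-0.1],[0,0,-0.15],[0,0,0],[0,0,0]],"rot":[[0,0,0],[0,0,0],[0,0,0],[0,0,0],[0,0,0],[0,0,0],[0,0,0],[0,0,0],[0,0,0],[0,0,0],[0,0,0],[0,0,0]],"claw":[0,0,0,0,0.5,0.5,0.5,0.5,0.5,0.5,0.5,0.5]}'
python3 - <<'E'
from h import *
st(); c=bot.capture('wrist'); i=c['color'].astype(int)
# brown inside tube?
for z in(.017,.037,.057,.077,.114):
    u,v=w2pix(c,[.642,-.0433,z]).astype(int); print(z,(u,v),i[v,u])
plugs(); go(.437,-.365,.16,-.852)
E
```

```text
time: 28.98
tcp_pos: [0.6434, -0.0433, 0.1785]
eef_rot: [2.939, 1.104, 0.005]
wrist_force: [0.8, -0.3, -0.5]
grip_width: 0.497
grip_force: 0.0
t 28.98 tcp [ 0.6434 -0.0433  0.1785] q [-0.25   0.59   1.112  0.     1.436  0.601] F [ 0.8 -0.3 -0.5] grip 0.497 0.0
0.017 (np.int64(270), np.int64(192)) [ 94 104 113]
0.037 (np.int64(270), np.int64(197)) [110 121 129]
0.057 (np.int64(270), np.int64(203)) [21 25 41]
0.077 (np.int64(270), np.int64(210)) [18 22 41]
0.114 (np.int64(270), np.int64(226)) [111 120 126]
blob [555.7  31.6] [8, 10, 48] [ 1.0785 -0.8659  0.02  ]
blob [533.4  53.6] [6, 21, 53] [ 1.0079 -0.7917  0.02  ]
blob [556.5  51.6] [6, 14, 40] [ 1.0208 -0.8596  0.02  ]
blob [556.6  77.8] [6, 20, 42] [ 0.9479 -0.85    0.02  ]
blob [176.7 150.9] [14, 9, 43] [0.7223 0.0691 0.02  ]
blob [131.6 159.5] [9, 19, 87] [0.7002 0.1707 0.02  ]
blob [372.6 229.4] [10, 10, 81] [ 0.5573 -0.3713  0.02  ]
blob [369.8 285.9] [11, 10, 74] [ 0.4335 -0.3654  0.02  ]
blob [ 21.4 342. ] [10, 14, 37] [0.2831 0.3995 0.02  ]
blob [  2.5 391.3] [6, 19, 36] [0.1688 0.4422 0.02  ]
blob [165.8 395.5] [6, 17, 39] [0.1876 0.068  0.02  ]
blob [449.4 409.3] [6, 21, 81] [ 0.1648 -0.5478  0.02  ]
shift mm tool [-366.6  106.9   16.2] units [-1.833  0.535  0.081] toolz [-0.001  0.    -1.   ] tooly ang -0.852
turn rz units 0.0 deg 0.0
```

```bash
python3 - <<'E'
from h import *
c=cap('wrist','in1.png'); i=c['color'].astype(int)
for v in range(170,260,3): print(v,' '.join('%3d/%3d'%(i[v,u,2],i[v,u,0]) for u in range(246,297,6)))
E
```

```text
170  96/ 84  97/ 85  97/ 81  95/ 85  93/ 84  95/ 82 228/203  99/ 90  97/ 86
173  93/ 85  95/ 84  91/ 82  76/ 23  80/  4  86/ 18 123/ 97  99/ 87  98/ 87
176  95/ 84  93/ 83  77/ 28  89/ 19  80/  3  85/ 13  96/  8  88/ 66 101/ 89
179  98/ 86  91/ 85  83/  3  89/ 45  84/ 74  82/ 76  81/ 30  79/  4 101/ 90
182  92/ 85  81/ 42  86/ 30  80/ 75  76/ 61  77/ 62  80/ 75 101/  0  99/ 84
185  92/ 79  81/  1  81/ 73  74/ 65  72/ 58  71/ 57  74/ 62 110/ 64  85/ 42
188  85/ 76  83/  6  79/ 74  71/ 56  72/ 60  76/ 64  71/ 60  91/ 83  83/  3
191  97/ 89  80/  1  81/ 76  76/ 64  82/ 69  84/ 69  77/ 60  88/ 81  83/ 12
194  94/ 84  80/ 42  99/ 90 168/149 166/146 166/148 154/139  88/ 79  83/  7
197  93/ 83 114/ 97 167/151 140/121 128/107 123/100 152/135 146/134  77/ 11
200  92/ 84 165/145 135/125 117/101 114/ 95 113/ 92 111/ 92 113/100 166/136
203 145/129 147/128 118/107  80/ 61  35/  0  40/ 18  81/ 62  98/ 90 167/143
206 186/169 137/104 114/101  40/ 12  42/  9  39/ 15  33/  9 102/ 92 120/ 99
209 164/147 138/106  97/ 88  82/ 73  39/  1  40/ 11  77/ 66  93/ 69 118/ 95
212 181/162 147/132  95/ 71  95/ 83 
[... 479 characters left out ...]
 119/ 97 153/112
233 164/150 159/146 122/111 128/117 123/109 125/112 122/109 131/ 91 150/112
236 160/145 165/138 143/129 126/107  83/ 75 127/115 116/ 83 150/112 149/109
239 160/146 145/116 173/154 154/136  86/ 78 120/ 98 142/106 147/109 154/115
242 196/153 141/116 170/151 160/141 149/132 157/116 151/114 146/109 151/111
245 216/177 148/131 166/148 165/146 158/121 161/123 154/116 146/111 152/113
248 198/133 183/164 163/129 165/126 160/120 153/118 156/117 147/110 195/155
251 169/ 80 213/197 184/139 163/123 159/120 157/117 161/120 185/144 206/160
254 193/ 96 197/172 217/176 189/147 167/126 164/126 195/152 210/168 178/ 87
257 194/ 98 191/161 203/115 216/167 213/174 213/173 206/159 187/ 91 183/ 92
```

The view into the tube is partly hidden by the funnel. I'll go on to p3 and compare top pictures from there.

```bash
python3 -m creep '{"travel":[[-0.15,0.045,0],[-0.187,0.054,0],[-0.187,0.054,0],[-0.187,0.054,0],[-0.187,0.054,0],[-0.187,0.055,0],[-0.187,0.055,0],[-0.187,0.055,0],[-0.187,0.055,0],[-0.187,0.054,0],[0,0,0.1],[0,0,0]],"rot":[[0,0,0],[0,0,0],[0,0,0],[0,0,0],[0,0,0],[0,0,0],[0,0,0],[0,0,0],[0,0,0],[0,0,0],[0,0,0],[0,0,0]],"claw":[0.5,0.5,0.5,0.5,0.5,0.5,0.5,0.5,0.5,0.5,0.5,0.5]}'
python3 - <<'E'
from h import *
st(); go(.437,-.365,.009); c=cap('top','top3.png'); a=cv2.imread('pics/top2.png').astype(int); b=c['color'].astype(int)
d=np.abs(a-b).sum(2); ys,xs=np.where(d[150:220,195:260]>45); print('diff box',xs.min()+195,xs.max()+195,ys.min()+150,ys.max()+150,len(xs))
for z in(.017,.037,.06,.08,.1): print(z,w2pix(c,[.640,-.043,z]).round(1))
for v in range(176,204,2): print(v,' '.join('%3d'%d[v,u] for u in range(208,244,2)))
E
```

```text
time: 30.13
tcp_pos: [0.4352, -0.3656, 0.1531]
eef_rot: [-2.937, -1.098, 0.003]
wrist_force: [-0.3, 1.6, -0.6]
grip_width: 0.499
grip_force: 0.0
t 30.13 tcp [ 0.4352 -0.3656  0.1531] q [-0.907  0.489  1.379  0.     1.28  -0.051] F [-0.3  1.6 -0.6] grip 0.499 0.0
shift mm tool [  1.7   1.7 144.1] units [0.009 0.009 0.721] toolz [-0.004  0.005 -1.   ] tooly ang -0.855
diff box 219 259 183 219 58
0.017 [225.  188.4]
0.037 [224.3 186.7]
0.06 [223.4 184.6]
0.08 [222.6 182.8]
0.1 [221.8 180.8]
176   5   8  15  12   8   3   2   9  15  10  14   9   4  13  10   4   3  11
178   4   6   5   6   7   4   7   6   4   6   8   6   7  10  13  12   4  14
180   3   4   5   5   6   6   5   5   5   5   7   5   8  14   6   8  15   6
182  15   6  10   5   5   8  13  27  45  34   9  11  10   5   5  11  14   6
184  14  12   9  14   9   2  22  39  53  53  22   8   2   4   8  14  13   2
186   6   1   9   8  13   4  87  37  48  22   5   8   7   8   7   4  13   3
188  10   4   9   5   5  13  42  23   7   9  20  24   5   8   7   2   6   6
190   2   4   8   6   3   6  30  22  11  16  20   8   6   6   8  14   6   6
192  12   5   2   1   4   4  38  24  24  23  16   5   5  10   6   7   3   6
194   3   5   1   0   4  15   4  10   4   4   9  13  13   9  13  15   4  14
196   8   5   9   1  10   5   4   4   4   5  11   2   2  14  11   5   4   6
198   2   1   3   6   7   9   5   8   9  12   8   8  16   9   5   5   3   3
200   1   7   3   6   7   3   4   5   4   4  10   6  12   3  11   9  19   4
202   7   7   4  10   5   8   2   1   8   6   8   7   9   7  10   8   2   3
```

The change in the tube is centred at (224,187.5), which matches a plug on the floor. Now p3.

```bash
python3 -m creep '{"travel":[[0.008,0.008,0.16],[0,0,0.18],[0,0,0.18],[0,0,0.12],[0,0,0.06],[0,0,0.01],[0,0,0],[0,0,0],[0,0,0],[0,0,0],[0,0,0],[0,0,0]],"rot":[[0,0,0],[0,0,0],[0,0,0],[0,0,0],[0,0,0],[0,0,0],[0,0,0],[0,0,0],[0,0,0],[0,0,0],[0,0,0],[0,0,0]],"claw":[0.5,0.5,0.5,0.5,0.5,0.5,0.5,0,0,0,0,0]}' 20
python3 -m creep '{"travel":[[0,0,-0.1],[0,0,-0.18],[0,0,-0.2],[0,0,-0.2],[0,0,-0.05],[0,0,0]],"rot":[[0,0,0],[0,0,0],[0,0,0],[0,0,0],[0,0,0],[0,0,0]],"claw":[0,0,0,0,0,0]}'
python3 - <<'E'
from h import *
st(); go(.642,-.0433,.15,-.852)
E
```

```text
time: 31.18
tcp_pos: [0.44, -0.3656, 0.0156]
eef_rot: [2.939, 1.104, 0.001]
wrist_force: [0.0, 1.6, 6.0]
grip_width: 0.258
grip_force: 20.0
time: 31.68
tcp_pos: [0.4403, -0.3662, 0.1639]
eef_rot: [2.935, 1.103, 0.003]
wrist_force: [0.3, -0.4, -0.0]
grip_width: 0.258
grip_force: 20.0
t 31.68 tcp [ 0.4403 -0.3662  0.1639] q [-0.9    0.48   1.36  -0.     1.295 -0.048] F [ 0.3 -0.4 -0. ] grip 0.258 20.0
shift mm tool [ 364.4 -110.3   13. ] units [ 1.822 -0.551  0.065] toolz [ 0.004 -0.005 -1.   ] tooly ang -0.852
turn rz units 0.0 deg 0.0
```

```bash
python3 -m creep '{"travel":[[0.15,-0.045,0],[0.186,-0.056,0],[0.186,-0.056,0],[0.186,-0.056,0],[0.186,-0.056,0],[0.186,-0.056,0],[0.186,-0.056,0],[0.186,-0.057,0],[0.186,-0.057,0],[0.184,-0.056,0.03],[0,0,0.03],[0,0,0]],"rot":[[0,0,0],[0,0,0],[0,0,0],[0,0,0],[0,0,0],[0,0,0],[0,0,0],[0,0,0],[0,0,0],[0,0,0],[0,0,0],[0,0,0]],"claw":[0,0,0,0,0,0,0,0,0,0,0,0]}'
python3 -m creep '{"travel":[[0,0,0],[0,0,0]],"rot":[[0,0,0],[0,0,0]],"claw":[0,0]}'
python3 - <<'E'
from h import *
st(); go(.642,-.0433,.126,-.852)
E
```

```text
time: 32.68
tcp_pos: [0.6405, -0.0405, 0.1448]
eef_rot: [-2.936, -1.108, 0.008]
wrist_force: [1.1, -0.5, 0.1]
grip_width: 0.254
grip_force: 20.0
time: 32.85
tcp_pos: [0.6407, -0.0435, 0.1479]
eef_rot: [-2.941, -1.103, 0.002]
wrist_force: [-0.2, 0.1, -0.1]
grip_width: 0.254
grip_force: 20.0
t 32.85 tcp [ 0.6407 -0.0435  0.1479] q [-0.252  0.613  1.161 -0.     1.369  0.602] F [-0.2  0.1 -0.1] grip 0.254 20.0
shift mm tool [ 1.2  0.7 21.9] units [0.006 0.004 0.11 ] toolz [-0.001  0.    -1.   ] tooly ang -0.853
turn rz units -0.002 deg -0.1
```

```bash
python3 -m creep '{"travel":[[0.006,0.004,0.04],[0,0,0.04],[0,0,0.03],[0,0,0],[0,0,0],[0,0,0],[0,0,0],[0,0,0],[0,0,-0.1],[0,0,-0.15],[0,0,0],[0,0,0]],"rot":[[0,0,0],[0,0,0],[0,0,0],[0,0,0],[0,0,0],[0,0,0],[0,0,0],[0,0,0],[0,0,0],[0,0,0],[0,0,0],[0,0,0]],"claw":[0,0,0,0,0.5,0.5,0.5,0.5,0.5,0.5,0.5,0.5]}'
python3 - <<'E'
from h import *
st(); go(.545,-.30,.18,-.852)
E
```

```text
time: 33.85
tcp_pos: [0.6433, -0.0424, 0.1784]
eef_rot: [2.939, 1.104, 0.005]
wrist_force: [-0.6, 0.6, 0.6]
grip_width: 0.5
grip_force: 0.0
t 33.85 tcp [ 0.6433 -0.0424  0.1784] q [-0.249  0.59   1.112 -0.     1.436  0.603] F [-0.6  0.6  0.6] grip 0.5 0.0
shift mm tool [-243.6  129.2   -1.7] units [-1.218  0.646 -0.008] toolz [ 0.004 -0.001 -1.   ] tooly ang -0.852
turn rz units 0.0 deg 0.0
```

```bash
python3 -m creep '{"travel":[[-0.15,0.08,0],[-0.178,0.094,0],[-0.178,0.094,0],[-0.178,0.095,0],[-0.178,0.095,0],[-0.178,0.094,0],[-0.178,0.094,0],[0,0,0],[0,0,0],[0,0,0],[0,0,0],[0,0,0]],"rot":[[0,0,0],[0,0,0],[0,0,0],[0,0,0],[0,0,0],[0,0,0],[0,0,0],[0,0,0.155],[0,0,0.155],[0,0,0.155],[0,0,0.155],[0,0,0]],"claw":[0.5,0.5,0.5,0.5,0.5,0.5,0.5,0.5,0.5,0.5,0.5,0.5]}'
python3 - <<'E'
from h import *
st(); plugs(z=.02); c=cap('wrist','w5.png'); print('expected p2',w2pix(c,[.56,-.3715,.02]),'knob',w2pix(c,[.611,-.36,.09]))
i=c['color'].astype(int); b,g,r=i[...,0],i[...,1],i[...,2]
for nm,m in dict(brown=(r<110)&(r>1.5*b)&(g<.95*r)&(r>25),red=(r>120)&(g<60)&(b<60)).items():
    n,l,s,ce=cv2.connectedComponentsWithStats(m.astype(np.uint8))
    for k in range(1,n):
        if s[k,4]>60: print(nm,s[k].tolist(),ce[k].round(1))
t=bot.capture('top'); a=cv2.imread('pics/top3.png').astype(int); d=np.abs(a-t['color']).sum(2)[172:200,208:244]; ys,xs=np.where(d>22); print('tube diff',len(xs),xs.mean()+208,ys.mean()+172,ys.min()+172,ys.max()+172)
E
```

```text
time: 34.85
tcp_pos: [0.5441, -0.2997, 0.1756]
eef_rot: [-3.12, -0.356, 0.002]
wrist_force: [-0.1, 0.5, -0.1]
grip_width: 0.499
grip_force: 0.0
t 34.85 tcp [ 0.5441 -0.2997  0.1756] q [-0.694  0.553  1.189 -0.     1.401  0.65 ] F [-0.1  0.5 -0.1] grip 0.499 0.0
blob [537.5 120.2] [4, 19, 46] [ 0.8315 -0.7836  0.02  ]
blob [353.6 142.1] [4, 20, 36] [ 0.7546 -0.3291  0.02  ]
blob [221.  179.8] [15, 14, 136] [ 0.6587 -0.0336  0.02  ]
blob [435.2 363.8] [20, 13, 175] [ 0.2653 -0.5132  0.02  ]
expected p2 [352.97110554 193.78678797] knob [381.8969783  142.37318182]
brown [0, 0, 24, 43, 267] [16.6 22.5]
brown [344, 0, 40, 59, 693] [358.2  33.7]
brown [470, 0, 26, 44, 580] [480.4  22.6]
brown [109, 5, 77, 161, 855] [139.5 125.1]
brown [96, 16, 32, 16, 135] [108.5  25.8]
brown [344, 122, 18, 25, 283] [351.4 134.2]
brown [364, 130, 20, 22, 141] [373.3 139. ]
brown [341, 181, 27, 27, 524] [353.8 193.8]
brown [0, 278, 48, 28, 603] [ 21.4 290.2]
brown [134, 295, 27, 67, 964] [144.2 328.5]
brown [385, 295, 28, 67, 922] [400.3 327.7]
brown [12, 339, 18, 22, 218] [ 21.1 349.1]
brown [188, 346, 87, 8, 205] [234.7 348.4]
brown [131, 369, 393, 22, 3318] [360.5 382.8]
red [0, 0, 18, 40, 265] [11.  20.2]
red [376, 131, 20, 22, 345] [385.3 141.9]
red [191, 347, 82, 15, 635] [235.1 353.6]
tube diff 145 220.20689655172413 178.8896551724138 172 192
```

The second plug's blob lies at (221,180), which suggests it is high in the mouth. I'll look.

```bash
python3 - <<'E'
from h import *
t=cap('top','top4.png'); s=cap('scene'); 
u,v=w2pix(s,[.642,-.0433,.08]).astype(int)
f=lambda i:cv2.resize(i,(390,390),interpolation=cv2.INTER_CUBIC)
cv2.imwrite('pics/jam.png',np.hstack([f(t['color'][160:210,198:248]),f(s['color'][v-30:v+30,u-30:u+30])]))
c=bot.capture('wrist'); print('knob',pix2w(c,385,142,.083)); print('p2',pix2w(c,353.8,193.8,.013))
E
```

```text
knob [ 0.61205928 -0.36467185  0.083     ]
p2 [ 0.55923119 -0.37464704  0.013     ]
```

View pics/jam.png

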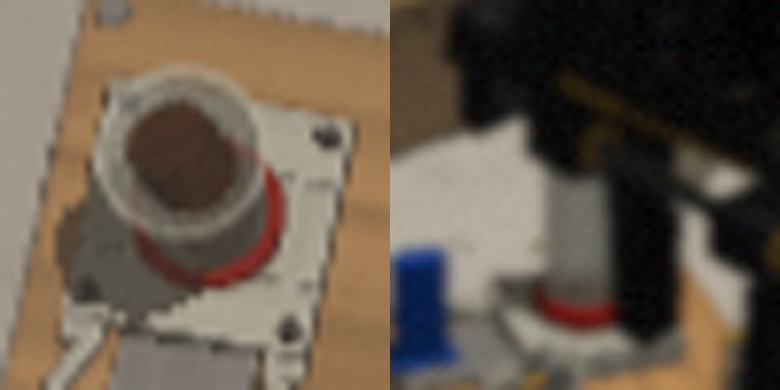

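The plug sits tilted in the funnel, its blob centred at (182,155) in the left crop. I'll press it gently with closed fingers from above, then check numerically.

```bash
python3 -m creep '{"travel":[[0,0,-0.02],[0,0,0],[0,0,0],[0,0,0],[0,0,0]],"rot":[[0,0,-0.155],[0,0,-0.155],[0,0,-0.155],[0,0,-0.155],[0,0,0]],"claw":[0,0,0,0,0]}'
python3 - <<'E'
from h import *
t=bot.capture('top'); print('glue',pix2w(t,154,115,.226)); st(); go(.642,-.0433,.17,-.852)
E
```

```text
time: 35.57
tcp_pos: [0.5445, -0.2998, 0.1806]
eef_rot: [-2.938, -1.113, 0.0]
wrist_force: [0.3, -0.4, 0.0]
grip_width: 0.145
grip_force: 0.0
glue [0.73473007 0.07574807 0.226     ]
t 35.62 tcp [ 0.5445 -0.2998  0.1806] q [-0.694  0.549  1.181 -0.     1.411  0.16 ] F [-0.9 -0.8 -0.6] grip 0.097 0.0
shift mm tool [ 242.2 -129.1   10.6] units [ 1.211 -0.646  0.053] toolz [ 0. -0. -1.] tooly ang -0.853
turn rz units -0.002 deg -0.1
```

```bash
python3 -m creep '{"travel":[[0.15,-0.08,0],[0.177,-0.094,0],[0.177,-0.095,0],[0.177,-0.095,0],[0.177,-0.094,0],[0.177,-0.094,0],[0.176,-0.094,0],[0,0,0.08],[0,0,0.08],[0,0,0],[0,0,0]],"rot":[[0,0,0],[0,0,0],[0,0,0],[0,0,0],[0,0,0],[0,0,0],[0,0,0],[0,0,0],[0,0,0],[0,0,0],[0,0,0]],"claw":[0,0,0,0,0,0,0,0,0,0,0]}'
python3 - <<'E'
from h import *
s=st(); go(.642,-.0433,.122,-.852); print(s['grip_width'])
E
```

```text
time: 36.53
tcp_pos: [0.6414, -0.0431, 0.1483]
eef_rot: [-2.941, -1.101, 0.002]
wrist_force: [-0.1, -0.2, 0.1]
grip_width: 0.006
grip_force: 0.0
t 36.53 tcp [ 0.6414 -0.0431  0.1483] q [-0.251  0.613  1.158 -0.     1.371  0.603] F [-0.1 -0.2  0.1] grip 0.006 0.0
shift mm tool [ 0.4  0.5 26.3] units [0.002 0.003 0.131] toolz [-0.001  0.    -1.   ] tooly ang -0.854
turn rz units -0.003 deg -0.1
0.005923532948872389
```

```bash
python3 -m creep '{"travel":[[0.002,0.002,0.05],[0,0,0.03],[0,0,0.02],[0,0,0.02],[0,0,0.01],[0,0,0]],"rot":[[0,0,0],[0,0,0],[0,0,0],[0,0,0],[0,0,0],[0,0,0]],"claw":[0,0,0,0,0,0]}'
```

```text
time: 37.03
tcp_pos: [0.6421, -0.0433, 0.1222]
eef_rot: [-2.941, -1.104, 0.001]
wrist_force: [0.2, -0.7, 1.2]
grip_width: 0.005
grip_force: 0.0
```

```bash
python3 -m creep '{"travel":[[0,0,0.01],[0,0,0.01],[0,0,0.01],[0,0,0],[0,0,0]],"rot":[[0,0,0],[0,0,0],[0,0,0],[0,0,0],[0,0,0]],"claw":[0,0,0,0,0]}'
```

```text
time: 37.45
tcp_pos: [0.6422, -0.0432, 0.1166]
eef_rot: [-2.941, -1.105, 0.0]
wrist_force: [-0.7, -1.3, -0.1]
grip_width: 0.002
grip_force: 0.0
```

```bash
python3 -m creep '{"travel":[[0,0,0.01],[0,0,0.005],[0,0,0],[0,0,0]],"rot":[[0,0,0],[0,0,0],[0,0,0],[0,0,0]],"claw":[0,0,0,0]}'
```

```text
time: 37.78
tcp_pos: [0.6422, -0.0432, 0.1136]
eef_rot: [-2.941, -1.105, 0.0]
wrist_force: [0.0, -0.5, 0.8]
grip_width: 0.006
grip_force: 0.0
```

No contact down to the rim, so the plug is lower inside the funnel. I'll check the pixel shading for its attitude, after retreating slightly.

```bash
python3 -m creep '{"travel":[[0,0,-0.1],[0,0,-0.15],[-0.15,-0.15,0],[-0.15,-0.15,0],[-0.15,-0.15,0],[0,0,0]],"rot":[[0,0,0],[0,0,0],[0,0,0],[0,0,0],[0,0,0],[0,0,0]],"claw":[1,1,1,1,1,1]}'
python3 - <<'E'
from h import *
t=cap('top','top5.png'); i=t['color'].astype(int); a=cv2.imread('pics/top4.png').astype(int)
print('change',np.abs(a-i).sum(2)[172:200,208:244].max())
print('     '+' '.join('%3d'%u for u in range(210,236)))
for v in range(170,200): print(v,' '.join('%3d'%i[v,u,2] for u in range(210,236)))
for z in(.102,.114): print(z,w2pix(t,[.640,-.043,z]),w2pix(t,[.642,-.0433,z]))
w=cap('wrist','in2.png'); print(w2pix(w,[.642,-.0433,.1]))
E
```

```text
time: 38.28
tcp_pos: [0.5092, -0.0328, 0.1623]
eef_rot: [-2.935, -1.103, 0.012]
wrist_force: [1.0, -0.6, 0.7]
grip_width: 0.435
grip_force: 0.0
change 355
     210 211 212 213 214 215 216 217 218 219 220 221 222 223 224 225 226 227 228 229 230 231 232 233 234 235
170 136 137 139 138 135 151 150 144 139 126 121 125 125 124 135 142 151 155 148 150 149 150 150 151 150 153
171 142 113 136 132 138 142 138 126 121 119 119 120 120 118 112 115 128 144 153 148 144 147 146 150 149 150
172 141  82 133 122 119 109 126 126 125 124 123 124 122 117 115 111 114 125 142 151 142 142 142 142 145 145
173 144  97 149 121 102 104 126 126 124 125 118 116 115 116 119 115 116 115 121 140 154 149 145 141 134 133
174 145 131 155 126 119 123 128 127 117 108 102 104 101 105 105 109 114 116 116 120 158 157 152 150 144 145
175 130 153 145 134 133 132 131 116 103  96  96  97  94  94  95  97 107 115 114 113 146 160 154 153 154 155
176 117 149 136 133 133 130 117 101  99  97  97  95  95  96  95  95  98 109 113 115 124 155 157 156 155 153
177 129 143 133 132 131 126 105 100  97  98  91  92  90  90  86  89  89  96 118 
[... 1855 characters left out ...]
  46  51
195  78  79  80  80  79  79  78  77  75  63  67  66  67  63  52  49  52  49  47  49  50  51  76  88  52  50
196  68  79  79  79  81  81  78  78  78  75  68  66  61  53  52  51  50  49  51  50  47  50  77  76  49  48
197  51  78  79  81  80  78  80  80  79  79  76  75  74  46  49  48  49  51  50  53  50  51  58  52  52  50
198  71  77  80  79  80  80  80  79  80  82  78  81 137  80  47  49  51  50  50  52  51  51  49  50  48  52
199 131 132  82  79  78  80  78  80  78  81 137 137 161  96  47  49  50  53  50  50  51  50  50  49  52  52
0.102 [221.69827846 180.64195324] [221.88613425 179.68782784]
0.114 [221.18560363 179.43649032] [221.37594928 178.47133239]
[427.71575371  78.23666522]
```

```bash
python3 -m creep '{"travel":[[-0.18,-0.05,0],[-0.18,0.05,0],[-0.18,0.08,0],[-0.18,0.08,0],[0,0,0],[0,0,0]],"rot":[[0,0,0],[0,0,0],[0,0,0],[0,0,0],[0,0,0],[0,0,0]],"claw":[1,1,1,1,1,1]}'
python3 - <<'E'
from h import *
t=cap('top','top6.png'); i=t['color'].astype(int); a=cv2.imread('pics/top4.png').astype(int); st()
print('change',np.abs(a-i).sum(2)[172:195,208:236].max())
for n,k in(('then',a),('now',i)):
    print(n,'     '+' '.join('%3d'%u for u in range(212,234)))
    for v in range(170,196): print(v,' '.join('%3d'%k[v,u,2] for u in range(212,234)),'|',' '.join('%3d'%k[v,u,0] for u in range(214,232,2)))
plugs(t)
E
```

```text
time: 38.88
tcp_pos: [0.431, -0.1562, 0.164]
eef_rot: [2.942, 1.099, 0.002]
wrist_force: [0.0, 0.5, 0.1]
grip_width: 0.977
grip_force: 0.0
t 38.93 tcp [ 0.4312 -0.1549  0.1639] q [-0.604  0.298  1.665  0.     1.176  0.249] F [ 0.1  0.4 -0.1] grip 0.99 0.0
change 175
then      212 213 214 215 216 217 218 219 220 221 222 223 224 225 226 227 228 229 230 231 232 233
170 150 146 145 161 161 153 149 136 130 134 133 134 146 154 161 166 161 159 160 160 159 162 | 111 129 117  98  98 111 119  96  86
171 144 142 147 151 148 136 131 131 126 130 126 125 122 121 139 153 164 160 155 156 160 159 | 131 125 110 102  98  90 104 120  81
172 144 133 127 119 134 137 134 117 116 109 118 126 124 121 126 133 152 159 153 150 154 152 | 116 114 115  94  93 101 101 119  93
173 160 132 111 114 136 120 105  85  86  79  94 105 126 125 125 123 131 152 163 161 154 150 |  97 117  84  56  65 107 108 109 133
174 167 135 129 120 115  88  73  71  73  73  76  79 106 116 123 125 122 130 167 166 162 159 | 110  92  40  42  40  85 107 103 145
175 155 145 141 107  82  72  73  72  73  72  74  71  71  93 116 123 122 121 155 172 1
[... 6053 characters left out ...]
14 116  99  89  97 114 114 133 |  67  66  55  30  33  35  33  33  61
blob [533.3  78.9] [7, 17, 53] [ 0.9387 -0.7832  0.02  ]
blob [222.3 182. ] [13, 10, 74] [ 0.6538 -0.0367  0.02  ]
blob [219.7 193.6] [12, 8, 36] [ 0.6276 -0.032   0.02  ]
blob [372.7 229.3] [10, 10, 78] [ 0.5574 -0.3715  0.02  ]
blob [244.3 252.3] [14, 14, 43] [ 0.4999 -0.0907  0.02  ]
blob [266.7 313.5] [19, 11, 56] [ 0.3697 -0.1428  0.02  ]
blob [212.8 351. ] [11, 18, 49] [ 0.2865 -0.0298  0.02  ]
blob [276.8 349.8] [12, 14, 53] [ 0.293  -0.1664  0.02  ]
blob [263.  371.8] [12, 16, 45] [ 0.2455 -0.1381  0.02  ]
blob [450.4 379.4] [5, 14, 37] [ 0.2305 -0.5487  0.02  ]
blob [ 91.1 415.9] [20, 10, 67] [0.1329 0.2316 0.02  ]
```

The press dropped the plug. I'll check its depth against the single-plug picture.

```bash
python3 - <<'E'
from h import *
a=cv2.imread('pics/top3.png').astype(float); b=cv2.imread('pics/top6.png').astype(float); e=cv2.imread('pics/top2.png').astype(float)
for n,k in(('empty',e),('one',a),('now',b)):
    print(n)
    for v in range(174,196): print(v,' '.join('%4.2f'%(k[v,u,2]/max(k[v,u,0],1)) for u in range(214,234)))
E
```

```text
empty
174 1.17 1.16 1.19 1.17 1.17 1.18 1.18 1.17 1.19 1.17 1.20 1.20 1.16 1.17 1.18 1.17 1.16 1.16 1.22 1.22
175 1.15 1.17 1.17 1.16 1.19 1.18 1.19 1.19 1.18 1.19 1.20 1.20 1.18 1.18 1.17 1.16 1.18 1.15 1.17 1.19
176 1.16 1.16 1.18 1.17 1.17 1.19 1.18 1.21 1.20 1.20 1.21 1.18 1.19 1.18 1.17 1.19 1.18 1.16 1.17 1.18
177 1.18 1.19 1.17 1.19 1.19 1.19 1.25 1.27 1.37 1.36 1.36 1.38 1.41 1.31 1.21 1.19 1.18 1.17 1.18 1.18
178 1.16 1.17 1.17 1.18 1.26 1.36 1.49 1.50 1.60 1.66 1.54 1.55 1.63 1.59 1.42 1.30 1.26 1.17 1.18 1.18
179 1.15 1.17 1.21 1.21 1.35 1.51 1.45 1.45 1.30 1.33 1.34 1.36 1.33 1.48 1.65 1.54 1.41 1.22 1.17 1.18
180 1.16 1.21 1.24 1.37 1.43 1.37 1.26 1.21 1.19 1.23 1.19 1.23 1.21 1.23 1.35 1.46 1.40 1.34 1.20 1.18
181 1.18 1.19 1.33 1.44 1.31 1.26 1.20 1.22 1.21 1.19 1.23 1.21 1.27 1.20 1.23 1.30 1.29 1.38 1.59 1.18
182 1.20 1.24 1.41 1.43 1.23 1.21 1.21 1.19 1.17 1.18 1.19 1.20 1.18 1.20 1.18 1.16 1.19 1.28 3.18 1.37
183 1.18 1.33 1.42 1.27 1.21 1.19 1.18 1.21 1.22 1.17 1.22 1.19 1.23 1.17 1.15 1.20 1.16 1.24 3.39 2.58
184 1.21 1.33 1.34 1.21 1.20 1.21 1.17 1.20 1.17 1.26 
[... 5077 characters left out ...]
6 1.19 1.20 1.22 1.20 1.19 1.20 1.21 1.21 1.27 1.35 1.28 1.27 1.49 3.50 2.97
190 1.24 1.71 2.15 1.32 1.18 1.19 1.20 1.24 1.23 1.22 1.23 1.25 1.27 1.30 1.29 1.26 1.31 2.17 3.61 2.31
191 1.19 1.63 1.97 1.84 1.30 1.17 1.21 1.25 1.31 1.33 1.31 1.33 1.32 1.36 1.32 1.31 1.87 3.03 3.28 1.83
192 1.19 1.32 2.00 2.19 1.68 1.41 1.18 1.22 1.33 1.30 1.33 1.31 1.36 1.27 1.29 1.81 2.77 3.58 2.91 1.34
193 1.19 1.22 1.51 1.86 2.30 1.76 1.58 1.36 1.25 1.29 1.30 1.27 1.25 1.74 2.44 2.97 3.44 2.91 1.59 1.20
194 1.21 1.18 1.28 1.45 1.84 2.26 2.00 1.70 1.53 1.71 1.55 2.09 2.44 3.00 3.31 3.55 3.03 1.52 1.22 1.17
195 1.19 1.17 1.21 1.24 1.35 1.81 2.23 2.22 2.06 2.12 2.89 3.24 3.45 3.41 3.00 2.28 1.59 1.27 1.20 1.20
```

Ambiguous from above, so I'll use the side (scene) camera.

```bash
python3 - <<'E'
from h import *
s=cap('scene','sc2.png'); a=cv2.imread('pics/scene0.png').astype(float); b=s['color'].astype(float)
for z in(.012,.017,.037,.057,.077,.1,.114):
    p=w2pix(s,[.642,-.0433,z]); print(z,p.round(1))
u0,v0=w2pix(s,[.642,-.0433,.06]).astype(int)
for v in range(v0-32,v0+24): print(v,' '.join('%3d'%b[v,u,2] for u in range(u0-10,u0+11,2)),'|',' '.join('%4.2f'%(b[v,u,2]/max(1,b[v,u,0])) for u in range(u0-10,u0+11,2)),'|',' '.join('%4.2f'%(a[v,u,2]/max(1,a[v,u,0])) for u in range(u0-6,u0+7,4)))
E
```

```text
0.012 [265.1 209.4]
0.017 [265.1 207.9]
0.037 [265.2 201.9]
0.057 [265.3 195.8]
0.077 [265.4 189.5]
0.1 [265.5 182.2]
0.114 [265.5 177.6]
162 174 172 171 170 165 133  60  47  46  51  63 | 1.14 1.14 1.14 1.14 1.15 1.15 1.13 1.12 1.12 1.11 1.11 | 1.15 1.14 1.12 1.10
163 171 173 170 169 165 133  59  50  49  56  63 | 1.14 1.13 1.14 1.15 1.12 1.16 1.11 1.11 1.09 1.12 1.12 | 1.15 1.14 1.09 1.14
164 171 172 173 168 165 133  60  48  53  58  63 | 1.12 1.13 1.13 1.13 1.15 1.16 1.15 1.09 1.10 1.09 1.09 | 1.15 1.15 1.16 1.09
165 172 171 172 171 169 134  59  48  54  58  63 | 1.14 1.14 1.14 1.15 1.15 1.14 1.16 1.09 1.17 1.09 1.09 | 1.14 1.14 1.15 1.11
166 171 171 171 171 168 134  62  48  57  58  65 | 1.14 1.14 1.14 1.16 1.14 1.16 1.19 1.09 1.16 1.14 1.12 | 1.14 1.15 1.16 1.11
167 171 171 173 172 168 133  60  50  57  58  65 | 1.13 1.14 1.15 1.14 1.14 1.17 1.15 1.09 1.12 1.12 1.10 | 1.17 1.15 1.17 1.12
168 173 173 172 172 170 129  57  51  56  57  64 | 1.15 1.14 1.14 1.13 1.14 1.17 1.19 1.11 1.08 1.10 1.12 | 1.15 1.14 1.28 1.10
169 171 171 171 173 173 125  58  54  60  65  67 | 1.16 1.14 1.14 1.15 1.1
[... 5449 characters left out ...]
.10 1.16 1.17 1.17 1.15 1.13 1.15 1.19 1.18 | 1.10 1.17 1.17 1.17
213  89  76  99 109 118 112  98 100  92  89  94 | 1.11 1.12 1.06 1.17 1.18 1.15 1.14 1.16 1.16 1.24 1.31 | 1.08 1.15 1.15 1.19
214  97  80  90  90 112 103  92  99  99 102 119 | 1.15 1.27 1.12 1.11 1.17 1.14 1.19 1.24 1.38 1.44 1.65 | 1.07 1.14 1.20 1.33
215  97 103  86  73 105 107 101 113 127 127 150 | 1.26 1.94 1.25 1.11 1.13 1.24 1.40 1.55 1.72 1.87 2.08 | 1.08 1.21 1.38 1.68
216 108 115  77  66 101 126 130 144 157 154 169 | 1.50 2.74 1.43 1.08 1.19 1.56 1.86 2.00 2.04 2.17 2.14 | 1.08 1.46 1.82 2.04
217 105 104  71  70 105 146 161 168 172 165 166 | 1.75 2.31 1.31 1.11 1.27 1.85 2.12 2.13 2.18 2.17 2.16 | 1.11 1.88 2.13 2.17
```

In the scene view the brown tint starts at v≈194. This matches a plug top at 57 mm, predicted to span rows 193–198, so two plugs are stacked upright. Now p2, approached with the gripper's narrow side towards the follower.

```bash
python3 -m creep '{"travel":[[0,0,0],[0,0,0],[0,0,0],[0,0,0],[0,0,0],[0,0,0]],"rot":[[0,0,0.145],[0,0,0.145],[0,0,0.145],[0,0,0.145],[0,0,0.13],[0,0,0]],"claw":[0.5,0.5,0.5,0.5,0.5,0.5]}'
python3 - <<'E'
from h import *
st(); go(.557,-.3735,.12,-1.41)
E
```

```text
time: 39.48
tcp_pos: [0.4312, -0.1528, 0.1637]
eef_rot: [3.131, 0.251, 0.001]
wrist_force: [-0.0, 0.4, 0.2]
grip_width: 0.573
grip_force: 0.0
t 39.48 tcp [ 0.4312 -0.1528  0.1637] q [-0.6    0.298  1.667  0.     1.176  0.81 ] F [-0.   0.4  0.2] grip 0.573 0.0
shift mm tool [ 89.  237.9  43.8] units [0.445 1.19  0.219] toolz [ 0. -0. -1.] tooly ang -1.411
turn rz units -0.001 deg -0.0
```

```bash
python3 -m creep '{"travel":[[0.063,0.17,0],[0.063,0.17,0],[0.064,0.17,0],[0.064,0.17,0],[0.064,0.17,0],[0.064,0.17,0],[0.063,0.17,0.05],[0,0,0],[0,0,0]],"rot":[[0,0,0],[0,0,0],[0,0,0],[0,0,0],[0,0,0],[0,0,0],[0,0,0],[0,0,0],[0,0,0]],"claw":[0.5,0.5,0.5,0.5,0.5,0.5,0.5,0.5,0.5]}'
python3 - <<'E'
from h import *
st(); c=bot.capture('wrist'); i=c['color'].astype(int); b,g,r=i[...,0],i[...,1],i[...,2]
for nm,m in dict(brown=(r<110)&(r>1.5*b)&(g<.95*r)&(r>25),red=(r>120)&(g<60)&(b<60)).items():
    n,l,s,ce=cv2.connectedComponentsWithStats(m.astype(np.uint8))
    for k in range(1,n):
        if 150<s[k,4]<3000 and 180<ce[k][0]<450: print(nm,s[k].tolist(),ce[k].round(1))
print('exp',w2pix(c,[.56,-.373,.02]),w2pix(c,[.612,-.365,.083])); go(.557,-.3735,.008,-1.41)
E
```

```text
time: 40.23
tcp_pos: [0.5571, -0.3744, 0.1517]
eef_rot: [-3.129, -0.258, 0.002]
wrist_force: [0.8, 1.0, -0.8]
grip_width: 0.5
grip_force: 0.0
t 40.23 tcp [ 0.5571 -0.3744  0.1517] q [-0.768  0.66   1.056  0.     1.428  0.639] F [ 0.8  1.  -0.8] grip 0.5 0.0
brown [239, 0, 39, 47, 411] [261.   33.1]
brown [379, 0, 27, 18, 259] [388.7  10.6]
brown [260, 180, 27, 30, 600] [272.7 194.8]
brown [385, 295, 28, 67, 922] [400.4 327.8]
red [255, 125, 26, 25, 489] [267.5 136.6]
red [183, 367, 30, 10, 246] [198.2 371.8]
exp [270.9683431  195.41151955] [271.18158644 136.67058941]
shift mm tool [  0.3   0.3 144.8] units [0.001 0.001 0.724] toolz [-0.001  0.001 -1.   ] tooly ang -1.406
turn rz units 0.005 deg 0.2
```

The plug is as expected, but the camera mount would hang over the follower. I'll turn a half turn so it is on the other side.

```bash
python3 -m creep '{"travel":[[0,0,0],[0,0,0],[0,0,0],[0,0,0],[0,0,0],[0,0,0],[0,0,0],[0,0,0],[0,0,0],[0,0,0],[0,0,0],[0,0,0]],"rot":[[0,0,-0.154],[0,0,-0.154],[0,0,-0.154],[0,0,-0.154],[0,0,-0.154],[0,0,-0.154],[0,0,-0.154],[0,0,-0.154],[0,0,-0.154],[0,0,-0.154],[0,0,-0.154],[0,0,-0.154]],"claw":[0.5,0.5,0.5,0.5,0.5,0.5,0.5,0.5,0.5,0.5,0.5,0.5]}'
python3 -m creep '{"travel":[[0,0,0],[0,0,0],[0,0,0],[0,0,0],[0,0,0],[0,0,0],[0,0,0],[0,0,0],[0,0,0],[0,0,0],[0,0,0],[0,0,0]],"rot":[[0,0,-0.154],[0,0,-0.154],[0,0,-0.154],[0,0,-0.154],[0,0,-0.154],[0,0,-0.154],[0,0,-0.154],[0,0,-0.154],[0,0,-0.154],[0,0,-0.154],[0,0,-0.154],[0,0,-0.154]],"claw":[0.5,0.5,0.5,0.5,0.5,0.5,0.5,0.5,0.5,0.5,0.5,0.5]}'
python3 -m creep '{"travel":[[0,0,0],[0,0,0],[0,0,0],[0,0,0]],"rot":[[0,0,-0.154],[0,0,-0.15],[0,0,0],[0,0,0]],"claw":[0.5,0.5,0.5,0.5]}'
python3 - <<'E'
from h import *
st(); go(.557,-.3735,.008,-1.41); c=bot.capture('wrist'); print(w2pix(c,[.56,-.373,.02])); plugs()
i=c['color'].astype(int); b,g,r=i[...,0],i[...,1],i[...,2]; m=(r<110)&(r>1.5*b)&(g<.95*r)&(r>25)
n,l,s,ce=cv2.connectedComponentsWithStats(m.astype(np.uint8))
for k in range(1,n):
    if 150<s[k,4]<1500 and 200<ce[k][0]<350: print(s[k].tolist(),ce[k].round(1))
E
```

```text
time: 41.28
tcp_pos: [0.5565, -0.3725, 0.1548]
eef_rot: [2.163, 2.277, 0.0]
wrist_force: [-1.1, -0.5, -0.7]
grip_width: 0.502
grip_force: 0.0
time: 42.28
tcp_pos: [0.5565, -0.3725, 0.1549]
eef_rot: [0.107, 3.139, -0.001]
wrist_force: [0.4, 0.7, -0.2]
grip_width: 0.498
grip_force: 0.0
time: 42.62
tcp_pos: [0.5565, -0.3731, 0.1545]
eef_rot: [-0.251, 3.131, -0.001]
wrist_force: [0.0, 0.2, 0.5]
grip_width: 0.5
grip_force: 0.0
t 42.62 tcp [ 0.5565 -0.3731  0.1545] q [-0.767  0.654  1.059  0.     1.428 -2.498] F [0.  0.2 0.5] grip 0.5 0.0
shift mm tool [ -0.4  -0.4 146.5] units [-0.002 -0.002  0.733] toolz [ 0.001 -0.    -1.   ] tooly ang 1.731
turn rz units -0.001 deg -0.0
[273.10398692 203.32694185]
blob [554.   16.2] [10, 16, 45] [ 1.1239 -0.8679  0.02  ]
blob [555.6  52.6] [7, 14, 37] [ 1.0175 -0.8565  0.02  ]
blob [536.  109.7] [7, 21, 49] [ 0.8581 -0.7821  0.02  ]
blob [222.1 181.7] [12, 9, 66] [ 0.6544 -0.0362  0.02  ]
blob [461.8 222.1] [14, 19, 45] [ 0.5787 -0.577   0.02  ]
blob [426.5 257. ] [14, 9, 38] [ 0.4988 -0.493   0.02  ]
blob [134.7 342.2] [20, 9, 55] [0.2984 0.1399 0.02  ]
blob [435.2 363.9] [21, 13, 193] [ 0.2651 -0.5132  0.02  ]
blob [151.4 377.8] [17, 16, 62] [0.224  0.1005 0.02  ]
blob [166.2 380.8] [21, 16, 76] [0.2191 0.0682 0.02  ]
blob [120.3 381.1] [15, 10, 48] [0.213  0.1684 0.02  ]
blob [449.8 388.4] [6, 17, 44] [ 0.2108 -0.5477  0.02  ]
blob [330.1 394.8] [14, 11, 56] [ 0.199  -0.2828  0.02  ]
blob [130.3 405.6] [17, 13, 62] [0.1615 0.1449 0.02  ]
blob [341.1 405.9] [15, 18, 65] [ 0.1753 -0.307   0.02  ]
[259, 185, 26, 30, 600] [271.6 199.6]
[263, 241, 26, 31, 378] [277.5 252.9]
[265, 281, 22, 18, 210] [275.6 288.2]
```

```bash
python3 -m creep '{"travel":[[0,0,0.16],[0,0,0.18],[0,0,0.18],[0,0,0.12],[0,0,0.06],[0,0,0.025],[0,0,0],[0,0,0],[0,0,0],[0,0,0],[0,0,0],[0,0,0]],"rot":[[0,0,0],[0,0,0],[0,0,0],[0,0,0],[0,0,0],[0,0,0],[0,0,0],[0,0,0],[0,0,0],[0,0,0],[0,0,0],[0,0,0]],"claw":[0.5,0.5,0.5,0.5,0.5,0.5,0.5,0,0,0,0,0]}' 20
python3 -m creep '{"travel":[[0,0,-0.1],[0,0,-0.18],[0,0,-0.2],[0,0,-0.2],[0,0,-0.06],[0,0,0]],"rot":[[0,0,0],[0,0,0],[0,0,0],[0,0,0],[0,0,0],[0,0,0]],"claw":[0,0,0,0,0,0]}'
python3 - <<'E'
from h import *
st(); c=bot.capture('top'); i=c['color'].astype(int)
n,l,s,ce=cv2.connectedComponentsWithStats(((i[...,2]>90)&(i[...,1]<50)&(i[...,0]<50)).astype(np.uint8)); print([(s[k].tolist(),pix2w(c,*ce[k],.085).round(3)) for k in range(1,n) if s[k,4]>10 and 350<ce[k][0]<390])
go(.642,-.0433,.15,-.852)
E
```

```text
time: 43.72
tcp_pos: [0.5567, -0.3748, 0.0101]
eef_rot: [-0.253, 3.13, -0.003]
wrist_force: [-0.7, -0.0, 6.5]
grip_width: 0.258
grip_force: 20.0
time: 44.22
tcp_pos: [0.5572, -0.3753, 0.1612]
eef_rot: [-0.252, 3.126, -0.01]
wrist_force: [-0.0, -0.4, -1.1]
grip_width: 0.262
grip_force: 20.0
t 44.22 tcp [ 0.5572 -0.3753  0.1612] q [-0.769  0.649  1.049 -0.     1.435 -2.501] F [-0.  -0.4 -1.1] grip 0.262 20.0
[]
shift mm tool [-137.6  313.3    7.5] units [-0.688  1.567  0.037] toolz [ 0.002 -0.002 -1.   ] tooly ang 1.732
turn rz units -0.71 deg -32.0
```

```bash
python3 -m creep '{"travel":[[0,0,0],[0,0,0],[0,0,0],[0,0,0],[0,0,0],[0,0,0]],"rot":[[0,0,-0.142],[0,0,-0.142],[0,0,-0.142],[0,0,-0.142],[0,0,-0.142],[0,0,0]],"claw":[0,0,0,0,0,0]}'
python3 - <<'E'
from h import *
s=st(); go(.6397,-.0453,.15,-.852); c=bot.capture('wrist'); i=c['color'].astype(int); b,g,r=i[...,0],i[...,1],i[...,2]; m=(r<110)&(r>1.5*b)&(g<.95*r)&(r>20)
n,l,q,ce=cv2.connectedComponentsWithStats(m.astype(np.uint8))
for k in range(1,n):
    if 500<q[k,4]<6000 and 200<ce[k][0]<350: print(q[k].tolist(),ce[k].round(1))
T=s['tcp_pos']; M=R.from_rotvec(s['eef_rot']).as_matrix(); 
for dx in(0,-.003,-.006):
    e=[w2pix(c,T+M@np.array([dx+.012*np.cos(a),.012*np.sin(a),-.010])) for a in np.linspace(0,6.28,60)]; print(dx,np.min(e,0),np.max(e,0))
E
```

```text
time: 44.77
tcp_pos: [0.5858, -0.3346, 0.1514]
eef_rot: [0.976, -2.948, 0.029]
wrist_force: [1.5, 0.5, -0.2]
grip_width: 0.263
grip_force: 20.0
t 44.77 tcp [ 0.5858 -0.3346  0.1514] q [-0.679  0.67   1.038 -0.041  1.438 -2.883] F [ 1.5  0.5 -0.2] grip 0.263 20.0
shift mm tool [-215.7  199.9   -8.6] units [-1.079  1.    -0.043] toolz [-0.028 -0.029 -0.999] tooly ang 2.21
turn rz units -0.101 deg -4.5
[205, 194, 40, 54, 1047] [224.7 220.7]
[246, 245, 53, 61, 2462] [272.7 275.6]
[82, 372, 395, 20, 3540] [310.  383.5]
0 [246.41520111 256.04633974] [300.80506879 304.90076382]
-0.003 [246.58180229 262.43240536] [300.64077348 310.66390551]
-0.006 [246.74770136 268.73875862] [300.4770561  316.35173037]
```

Joint 6 reached its end stop, so I back off at once and straighten the tool.

```bash
python3 -m creep '{"travel":[[0,0,0],[0,0,0],[0,0,0],[0,0,0],[0,0,0],[0,0,0]],"rot":[[0,0,0.14],[0,0,0.14],[0,0,0.14],[0,0,0.14],[0,0,0.05],[0,0,0]],"claw":[0,0,0,0,0,0]}'
python3 - <<'E'
from h import *
s=st(); go(.6415,-.0436,.16,1.73); M=R.from_rotvec(s['eef_rot']).as_matrix()
z=np.array([0,0,-1.]); zt=M.T@z; ax=np.cross([0,0,1],zt); print('tilt fix rot tool (units)',(ax/(np.pi/4)).round(4))
E
```

```text
time: 45.32
tcp_pos: [0.5834, -0.3392, 0.1527]
eef_rot: [0.235, -3.103, 0.044]
wrist_force: [-0.5, -0.5, -0.4]
grip_width: 0.259
grip_force: 20.0
t 45.32 tcp [ 0.5834 -0.3392  0.1527] q [-0.686  0.668  1.037 -0.041  1.438 -2.403] F [-0.5 -0.5 -0.4] grip 0.259 20.0
shift mm tool [-101.7  283.1  -17.9] units [-0.508  1.416 -0.09 ] toolz [-0.027 -0.031 -0.999] tooly ang 1.723
turn rz units -0.009 deg -0.4
tilt fix rot tool (units) [-0.0335 -0.0401  0.    ]
```

```bash
python3 -m creep '{"travel":[[0,0,-0.05],[0,0,-0.04],[0,0,0],[0,0,0]],"rot":[[-0.034,-0.04,0],[0,0,0],[0,0,0],[0,0,0]],"claw":[0,0,0,0]}'
python3 - <<'E'
from h import *
s=st(); go(.6415,-.0436,.16,1.73); M=R.from_rotvec(s['eef_rot']).as_matrix()
zt=M.T@np.array([0,0,-1.]); print('tilt fix',(np.cross([0,0,1],zt)/(np.pi/4)).round(4))
E
```

```text
time: 45.65
tcp_pos: [0.5843, -0.3388, 0.1724]
eef_rot: [-0.242, 3.131, -0.004]
wrist_force: [-1.3, 1.5, -0.2]
grip_width: 0.26
grip_force: 20.0
t 45.65 tcp [ 0.5843 -0.3388  0.1724] q [-7.000e-01  6.500e-01  1.015e+00 -1.000e-03  1.474e+00 -2.425e+00] F [-1.3  1.5 -0.2] grip 0.26 20.0
shift mm tool [-101.8  283.    11.8] units [-0.509  1.415  0.059] toolz [ 0.002 -0.002 -1.   ] tooly ang 1.725
turn rz units -0.006 deg -0.3
tilt fix [-0.0033  0.0017  0.    ]
```

Straight again. On to the tube.

```bash
python3 -m creep '{"travel":[[-0.063,0.176,0],[-0.063,0.177,0],[-0.063,0.177,0],[-0.064,0.177,0],[-0.064,0.177,0],[-0.064,0.177,0],[-0.064,0.177,0],[-0.064,0.177,0],[0,0,0.05],[0,0,0],[0,0,0],[0,0,0]],"rot":[[0,0,0],[0,0,0],[0,0,0],[0,0,0],[0,0,0],[0,0,0],[0,0,0],[0,0,0],[0,0,0],[0,0,0],[0,0,0],[0,0,0]],"claw":[0,0,0,0,0,0,0,0,0,0,0,0]}'
python3 - <<'E'
from h import *
s=st(); go(.6415,-.0436,.117,1.73); c=bot.capture('wrist'); i=c['color'].astype(int); b,g,r=i[...,0],i[...,1],i[...,2]; m=(r<110)&(r>1.5*b)&(g<.95*r)&(r>20)
n,l,q,ce=cv2.connectedComponentsWithStats(m.astype(np.uint8))
for k in range(1,n):
    if 500<q[k,4]<6000 and 200<ce[k][0]<350: print(q[k].tolist(),ce[k].round(1))
T=s['tcp_pos']; M=R.from_rotvec(s['eef_rot']).as_matrix(); 
for dx in(0,-.003):
    e=[w2pix(c,T+M@np.array([dx+.012*np.cos(a),.012*np.sin(a),-.010])) for a in np.linspace(0,6.28,60)]; print(dx,np.min(e,0),np.max(e,0))
E
```

```text
time: 46.65
tcp_pos: [0.6416, -0.0445, 0.162]
eef_rot: [-0.24, 3.131, -0.003]
wrist_force: [0.3, -0.1, -0.3]
grip_width: 0.265
grip_force: 20.0
t 46.65 tcp [ 0.6416 -0.0445  0.162 ] q [-2.520e-01  6.010e-01  1.141e+00 -1.000e-03  1.398e+00 -1.976e+00] F [ 0.3 -0.1 -0.3] grip 0.265 20.0
shift mm tool [-0.  1. 45.] units [-0.     0.005  0.225] toolz [ 0.002 -0.002 -1.   ] tooly ang 1.724
turn rz units -0.008 deg -0.4
[309, 110, 51, 102, 1824] [333.7 150.8]
[245, 244, 55, 63, 2512] [272.8 275.6]
[82, 372, 394, 20, 3607] [307.7 383.5]
0 [247.07432712 255.46624754] [301.48430405 304.36266427]
-0.003 [247.23709522 261.85780376] [301.31576731 310.13072158]
```

```bash
python3 -m creep '{"travel":[[0.004,0.006,0.06],[0,0,0.06],[0,0,0.05],[0,0,0.03],[0,0,0.015],[0,0,0.01],[0,0,0],[0,0,0]],"rot":[[0,0,0],[0,0,0],[0,0,0],[0,0,0],[0,0,0],[0,0,0],[0,0,0],[0,0,0]],"claw":[0,0,0,0,0,0,0,0]}'
```

```text
time: 47.37
tcp_pos: [0.641, -0.0423, 0.1176]
eef_rot: [-0.241, 3.13, -0.003]
wrist_force: [0.2, 0.4, 0.1]
grip_width: 0.265
grip_force: 20.0
```

```bash
python3 -m creep '{"travel":[[0,-0.005,0],[0,0,0],[0,0,0],[0,0,0],[0,0,0],[0,0,0],[0,0,0],[0,0,-0.1],[0,0,-0.15],[0,0,0]],"rot":[[0,0,0],[0,0,0],[0,0,0],[0,0,0],[0,0,0],[0,0,0],[0,0,0],[0,0,0],[0,0,0],[0,0,0]],"claw":[0,0,0.4,0.4,0.4,0.4,0.4,0.4,0.4,0.4]}'
python3 - <<'E'
from h import *
s=st(); go(.55,-.2,.17,1.73)
E
```

```text
time: 48.2
tcp_pos: [0.6427, -0.0435, 0.1726]
eef_rot: [-0.241, 3.122, -0.007]
wrist_force: [0.8, -0.7, 1.2]
grip_width: 0.395
grip_force: 0.0
t 48.2 tcp [ 0.6427 -0.0435  0.1726] q [-2.510e-01  5.900e-01  1.129e+00 -1.000e-03  1.411e+00 -1.976e+00] F [ 0.8 -0.7  1.2] grip 0.395 0.0
shift mm tool [ 115.6 -140.4    2.1] units [ 0.578 -0.702  0.011] toolz [ 0.01  -0.004 -1.   ] tooly ang 1.725
turn rz units -0.006 deg -0.3
```

```bash
python3 -m creep '{"travel":[[0.188,-0.065,0],[0.188,-0.065,0],[0.188,-0.065,0],[0.188,-0.065,0],[0.188,-0.065,0],[0.188,-0.065,0],[0,0,0],[0,0,0]],"rot":[[0,0,0],[0,0,0],[0,0,0],[0,0,0],[0,0,0],[0,0,0],[0,0,0],[0,0,0]],"claw":[0.4,0.4,0.4,0.4,0.4,0.4,0.4,0.4]}'
cat > tubechk.py <<'E'
from h import *
s=st(); t=cap('top','top7.png')['color'].astype(float); c=cap('scene'); b=c['color'].astype(float)
for v in range(172,190): print(v,' '.join('%4.2f'%(t[v,u,2]/max(t[v,u,0],1)) for u in range(214,231)))
u0,v0=w2pix(c,[.642,-.0433,.06]).astype(int)
for v in range(174,206): print(v,' '.join('%3d'%b[v,u,2] for u in range(u0-8,u0+7,2)),'|',' '.join('%4.2f'%(b[v,u,2]/max(1,b[v,u,0])) for u in range(u0-8,u0+7,2)))
E
python3 tubechk.py
```

```text
time: 48.87
tcp_pos: [0.4291, -0.1556, 0.1673]
eef_rot: [-0.237, 3.13, -0.003]
wrist_force: [0.7, -0.4, 1.0]
grip_width: 0.401
grip_force: 0.0
t 48.87 tcp [ 0.4291 -0.1556  0.1673] q [-0.608  0.291  1.666  0.     1.182 -2.33 ] F [ 0.7 -0.4  1. ] grip 0.401 0.0
172 1.10 1.17 1.17 1.18 1.18 1.17 1.17 1.17 1.19 1.23 1.22 1.21 1.22 1.28 1.28 1.35 1.63
173 1.15 1.18 1.17 1.19 1.16 1.18 1.17 1.17 1.20 1.17 1.17 1.16 1.15 1.21 1.20 1.23 1.24
174 1.18 1.17 1.18 1.17 1.20 1.19 1.17 1.20 1.19 1.18 1.19 1.18 1.18 1.18 1.19 1.18 1.17
175 1.16 1.17 1.18 1.18 1.18 1.19 1.17 1.17 1.20 1.18 1.19 1.17 1.19 1.19 1.17 1.17 1.17
176 1.17 1.17 1.17 1.17 1.17 1.20 1.19 1.24 1.23 1.26 1.21 1.19 1.22 1.18 1.18 1.18 1.19
177 1.17 1.17 1.19 1.18 1.18 1.30 1.41 1.61 1.48 1.51 1.32 1.32 1.36 1.33 1.20 1.16 1.18
178 1.19 1.17 1.19 1.17 1.25 1.60 2.06 2.08 1.84 1.86 1.73 1.51 1.61 1.61 1.41 1.31 1.23
179 1.18 1.19 1.19 1.21 1.64 1.95 2.11 2.03 2.08 1.95 2.03 1.70 1.52 1.63 1.58 1.55 1.38
180 1.16 1.18 1.26 1.51 2.09 2.00 2.06 2.00 2.05 2.05 2.06 1.88 1.60 1.56 1.42 1.43 1.45
181 1.18 1.21 1.35 1.69 1.87 2.06 2.06
[... 2558 characters left out ...]
97 154 114  80  71  77  80  84 119 | 1.16 1.14 1.23 1.27 1.26 1.31 1.18 1.16
198 156 109  77  73  78  81  85 121 | 1.14 1.15 1.22 1.26 1.32 1.27 1.23 1.16
199 136  97  74  73  77  80  88 131 | 1.14 1.14 1.19 1.26 1.24 1.29 1.24 1.20
200  92  80  71  71  77  77  89 135 | 1.18 1.25 1.22 1.25 1.22 1.31 1.29 1.31
201  69  73  67  72  81  79  92 135 | 1.41 1.33 1.22 1.22 1.27 1.27 1.30 1.50
202  61  72  73  74  79  79  90 131 | 1.69 1.44 1.28 1.32 1.27 1.27 1.41 1.93
203  60  72  77  76  80  84 100 127 | 2.00 1.85 1.45 1.36 1.36 1.45 1.69 2.35
204  62  83  94  85  91  97 110 123 | 2.21 3.19 2.19 1.85 1.72 1.94 2.62 2.51
205  74  90 106 106 110 112 114 108 | 1.64 5.29 4.82 2.86 2.68 3.20 4.56 2.30
```

The brown column now starts at v≈188, exactly one plug higher, so three plugs are stacked with the top at about 77 mm. Now the follower.

```bash
python3 - <<'E'
from h import *
go(.612,-.363,.17,1.73); plugs()
E
```

```text
shift mm tool [-147.3 -233.5   -2. ] units [-0.737 -1.168 -0.01 ] toolz [ 0.003 -0.002 -1.   ] tooly ang 1.725
turn rz units -0.007 deg -0.3
blob [441.5  83.9] [6, 16, 44] [ 0.9073 -0.5418  0.02  ]
blob [352.4 110.6] [5, 19, 40] [ 0.8297 -0.3268  0.02  ]
blob [222.3 181.7] [13, 11, 74] [ 0.6544 -0.0366  0.02  ]
blob [241.3 254.4] [17, 17, 53] [ 0.495  -0.0843  0.02  ]
blob [257.4 310.9] [13, 11, 39] [ 0.3748 -0.1227  0.02  ]
blob [275.2 319.8] [10, 11, 40] [ 0.3567 -0.1614  0.02  ]
blob [183.  357.9] [11, 17, 41] [0.2694 0.0336 0.02  ]
blob [245.  389.8] [12, 11, 53] [ 0.2063 -0.1009  0.02  ]
blob [237.5 408.2] [10, 15, 51] [ 0.1666 -0.086   0.02  ]
blob [ 56.  416.5] [16, 8, 46] [0.1247 0.3122 0.02  ]
```

```bash
python3 -m creep '{"travel":[[-0.105,-0.167,-0.01],[-0.105,-0.167,0],[-0.105,-0.167,0],[-0.105,-0.167,0],[-0.105,-0.167,0],[-0.106,-0.167,0],[-0.106,-0.166,0],[0,0,0],[0,0,0]],"rot":[[0,0,0],[0,0,0],[0,0,0],[0,0,0],[0,0,0],[0,0,0],[0,0,0],[0,0,0],[0,0,0]],"claw":[0.5,0.5,0.5,0.5,0.5,0.5,0.5,0.5,0.5]}'
python3 - <<'E'
from h import *
st(); c=cap('wrist','fo.png'); i=c['color'].astype(int); b,g,r=i[...,0],i[...,1],i[...,2]; m=(r>100)&(g<60)&(b<60)
n,l,q,ce=cv2.connectedComponentsWithStats(m.astype(np.uint8))
for k in range(1,n):
    if q[k,4]>100: print(q[k].tolist(),ce[k].round(1),pix2w(c,*ce[k],.084).round(4))
for X in[(.612,-.363),(.612,-.366)]:
    e=[w2pix(c,[X[0]+.008*np.cos(a),X[1]+.008*np.sin(a),z]) for a in np.linspace(0,6.28,40) for z in(.072,.09)]; print(X,np.min(e,0).round(1),np.max(e,0).round(1),(np.min(e,0)+np.max(e,0))/2)
go(.612,-.363,.07,1.73)
E
```

```text
time: 49.77
tcp_pos: [0.613, -0.3631, 0.1671]
eef_rot: [-0.243, 3.131, -0.0]
wrist_force: [0.4, 0.4, -0.2]
grip_width: 0.498
grip_force: 0.0
t 49.77 tcp [ 0.613  -0.3631  0.1671] q [-0.701  0.724  0.883  0.     1.534 -2.426] F [ 0.4  0.4 -0.2] grip 0.498 0.0
(0.612, -0.363) [262.4 200.8] [285.8 229.8] [274.10608141 215.27842896]
(0.612, -0.366) [258.  200.2] [281.5 229.2] [269.76262726 214.6561929 ]
shift mm tool [ 0.5 -0.9 98. ] units [ 0.002 -0.004  0.49 ] toolz [ 0.001 -0.    -1.   ] tooly ang 1.726
turn rz units -0.005 deg -0.2
```

No red found, so it is probably shaded by the gripper. I'll loosen the threshold.

```bash
python3 - <<'E'
from h import *
c=bot.capture('wrist'); i=c['color'].astype(int); b,g,r=i[...,0],i[...,1],i[...,2]; m=(r>35)&(g<.5*r)&(b<.5*r)
n,l,q,ce=cv2.connectedComponentsWithStats(m.astype(np.uint8))
for k in range(1,n):
    if q[k,4]>60: print(q[k].tolist(),ce[k].round(1),pix2w(c,*ce[k],.084).round(4))
t=bot.capture('top'); print('exp top',w2pix(t,[.611,-.362,.09]))
for v in range(196,236,3): print(v,' '.join('%3d/%3d'%(i[v,u,2],i[v,u,1]) for u in range(252,297,4)))
E
```

```text
[263, 202, 21, 26, 439] [272.7 214.9] [ 0.6108 -0.363   0.084 ]
exp top [375.49823793 200.03742166]
196  88/ 85  87/ 85  76/ 52 124/ 87  54/ 48  48/ 48  51/ 51  85/ 57  83/ 59  88/ 84  89/ 82  89/ 85
199  88/ 84  89/ 86 100/ 73 131/ 94  50/ 49  55/ 53  52/ 51  84/ 58  85/ 60  88/ 87  87/ 82  90/ 86
202  87/ 83  89/ 87  90/ 74 185/132  52/ 45  64/ 33  58/ 44  83/ 59  81/ 60  89/ 86  85/ 82  89/ 81
205  87/ 83  88/ 83  88/ 86 121/ 84  69/  0  69/  8  71/  5  73/ 36  83/ 74  86/ 84  86/ 80  87/ 84
208  91/ 89  85/ 82  87/ 85  71/ 23  73/  5  79/  7  71/  1  71/ 12  87/ 85  90/ 88  84/ 83  89/ 87
211  89/ 84  83/ 81  89/ 87  68/  0  90/ 16  89/  4  95/ 20  81/  8  87/ 84  89/ 87  84/ 82  88/ 84
214 102/ 98 179/170 165/161  84/  0  90/ 20  89/ 16  84/  0  93/ 21  93/ 82  83/ 81 158/150 105/101
217 178/172 182/173 180/173  87/  6  85/  0  88/ 11  86/  8  89/ 21 129/106 181/174 183/175 184/176
220 180/173 177/172 180/176  86/  5  89/ 18  83/  0  89/  9  86/  1 144/128 181/175 181/172 179/170
223 178/172 178/171 180/174  96/ 53  85/  7  85/  7  84/ 13  81/  0 182/177 181/173 178/173 179/171
226 182/174 180/171 179/170 181/174  82/  7  89/ 13  82/  0 144/125 180/170 178/172 182/172 181/175
229 178/171 179/173 181/173 183/175 180/172 161/152 171/159 176/170 182/176 180/172 180/172 181/173
232 180/172 182/175 179/173 178/173 177/172 178/170 179/171 178/172 177/169 181/173 178/174 179/171
235 177/170 180/174 183/176 181/173 179/171 180/173 179/173 176/168 183/174 181/174 180/173 177/170
```

The knob blob is at (263–284, 202–228), as predicted for (0.612,-0.363). Grasping it.

```bash
python3 -m creep '{"travel":[[0.005,-0.003,0.12],[0,0,0.15],[0,0,0.12],[0,0,0.07],[0,0,0.03],[0,0,0],[0,0,0],[0,0,0],[0,0,0],[0,0,0],[0,0,0],[0,0,0]],"rot":[[0,0,0],[0,0,0],[0,0,0],[0,0,0],[0,0,0],[0,0,0],[0,0,0],[0,0,0],[0,0,0],[0,0,0],[0,0,0],[0,0,0]],"claw":[0.5,0.5,0.5,0.5,0.5,0.5,0,0,0,0,0,0]}' 25
python3 -m creep '{"travel":[[0,0,-0.06],[0,0,-0.12],[0,0,-0.18],[0,0,-0.18],[0,0,-0.16],[0,0,0],[0,0,0]],"rot":[[0,0,0],[0,0,0],[0,0,0],[0,0,0],[0,0,0],[0,0,0],[0,0,0]],"claw":[0,0,0,0,0,0,0]}'
python3 - <<'E'
from h import *
st(); go(.642,-.0435,.21,1.73)
E
```

```text
time: 50.92
tcp_pos: [0.6109, -0.3639, 0.0723]
eef_rot: [-0.242, 3.13, -0.003]
wrist_force: [-0.9, 2.0, 4.1]
grip_width: 0.169
grip_force: 25.0
time: 51.5
tcp_pos: [0.6106, -0.364, 0.2138]
eef_rot: [-0.241, 3.128, -0.007]
wrist_force: [-0.5, -0.2, -2.9]
grip_width: 0.172
grip_force: 25.0
t 51.5 tcp [ 0.6106 -0.364   0.2138] q [-0.704  0.692  0.813  0.     1.63  -2.428] F [-0.5 -0.2 -2.9] grip 0.172 25.0
shift mm tool [-80.1 311.9   2.7] units [-0.401  1.56   0.013] toolz [ 0.005 -0.004 -1.   ] tooly ang 1.725
turn rz units -0.007 deg -0.3
```

```bash
python3 -m creep '{"travel":[[-0.04,0.15,0],[-0.045,0.176,0],[-0.045,0.176,0],[-0.045,0.176,0],[-0.045,0.176,0],[-0.045,0.176,0],[-0.045,0.176,0],[-0.045,0.177,0],[-0.045,0.177,0],[0,0,0],[0,0,0],[0,0,0]],"rot":[[0,0,0],[0,0,0],[0,0,0],[0,0,0],[0,0,0],[0,0,0],[0,0,0],[0,0,0],[0,0,0],[0,0,0],[0,0,0],[0,0,0]],"claw":[0,0,0,0,0,0,0,0,0,0,0,0]}'
python3 - <<'E'
from h import *
s=st(); go(.6411,-.0438,.18,1.73)
c=cap('wrist','fo2.png'); i=c['color'].astype(int); b,g,r=i[...,0],i[...,1],i[...,2]
hsv=cv2.cvtColor(c['color'],cv2.COLOR_BGR2HSV).astype(int); m=(hsv[...,0]>8)&(hsv[...,0]<28)&(hsv[...,1]>120)&(r>40)
n,l,q,ce=cv2.connectedComponentsWithStats(m.astype(np.uint8))
for k in range(1,n):
    if q[k,4]>150 and 220<ce[k][0]<330: print('brass',q[k].tolist(),ce[k].round(1))
T=s['tcp_pos']
for off in((0,0),(.0009,.0005)):
    e=[w2pix(c,[T[0]+off[0]+.012*np.cos(a),T[1]+off[1]+.012*np.sin(a),T[2]-.0723+z]) for a in np.linspace(0,6.28,40) for z in(0,.03)]; print(np.min(e,0),np.max(e,0))
print('mouth',w2pix(c,[.642,-.0433,.114]))
E
```

```text
time: 52.5
tcp_pos: [0.6412, -0.0436, 0.2098]
eef_rot: [0.242, -3.132, 0.002]
wrist_force: [0.2, -0.1, -1.4]
grip_width: 0.169
grip_force: 25.0
t 52.5 tcp [ 0.6412 -0.0436  0.2098] q [-2.510e-01  5.660e-01  1.065e+00 -1.000e-03  1.511e+00 -1.976e+00] F [ 0.2 -0.1 -1.4] grip 0.169 25.0
shift mm tool [ 0.1 -0.1 29.8] units [ 0.    -0.001  0.149] toolz [-0.    -0.001 -1.   ] tooly ang 1.725
turn rz units -0.007 deg -0.3
brass [131, 59, 216, 196, 16201] [220.2 153.2]
brass [66, 373, 392, 18, 3187] [298.9 383.6]
[253.48151319 205.1695605 ] [294.40195059 257.1654524 ]
[254.11598756 206.57865913] [294.97996703 258.65333979]
mouth [274.02102791 213.56631408]
```

```bash
python3 -m creep '{"travel":[[0,0,0.04],[0,0,0.05],[0,0,0.04],[0,0,0.03],[0,0,0.02],[0,0,0.02],[0,0,0],[0,0,0]],"rot":[[0,0,0],[0,0,0],[0,0,0],[0,0,0],[0,0,0],[0,0,0],[0,0,0],[0,0,0]],"claw":[0,0,0,0,0,0,0,0]}'
```

```text
time: 53.22
tcp_pos: [0.6417, -0.0432, 0.1711]
eef_rot: [-0.242, 3.13, -0.003]
wrist_force: [0.4, -0.7, -1.9]
grip_width: 0.173
grip_force: 25.0
```

```bash
python3 -m creep '{"travel":[[0,0,0.02],[0,0,0.02],[0,0,0.02],[0,0,0.02],[0,0,0.015],[0,0,0],[0,0,0]],"rot":[[0,0,0],[0,0,0],[0,0,0],[0,0,0],[0,0,0],[0,0,0],[0,0,0]],"claw":[0,0,0,0,0,0,0]}'
```

```text
time: 53.8
tcp_pos: [0.6417, -0.0432, 0.152]
eef_rot: [-0.242, 3.131, -0.002]
wrist_force: [-0.4, 0.5, -0.5]
grip_width: 0.17
grip_force: 25.0
```

```bash
python3 -m creep '{"travel":[[0,0,0.01],[0,0,0],[0,0,0],[0,0,0],[0,0,0],[0,0,-0.1],[0,0,-0.2],[0,0,0],[0.188,-0.065,0],[0.188,-0.065,0],[0.188,-0.065,0],[0.188,-0.065,0]],"rot":[[0,0,0],[0,0,0],[0,0,0],[0,0,0],[0,0,0],[0,0,0],[0,0,0],[0,0,0],[0,0,0],[0,0,0],[0,0,0],[0,0,0]],"claw":[0,0,0.4,0.4,0.4,0.4,0.4,0.4,0.4,0.4,0.4,0.4]}'
python3 -m creep '{"travel":[[0.188,-0.065,0],[0.188,-0.065,0],[0,0,0],[0,0,0]],"rot":[[0,0,0],[0,0,0],[0,0,0],[0,0,0]],"claw":[0.4,0.4,0.4,0.4]}'
python3 - <<'E'
from h import *
st()
for nm in('top','scene'):
    c=cap(nm,nm+'_end.png'); hsv=cv2.cvtColor(c['color'],cv2.COLOR_BGR2HSV).astype(int); H,S,V=hsv[...,0],hsv[...,1],hsv[...,2]
    e=np.array([w2pix(c,[.642+.008*np.cos(a),-.0433+.008*np.sin(a),z]) for a in np.linspace(0,6.28,40) for z in(.149,.167)]); print(nm,'knob exp',e.min(0).round(1),e.max(0).round(1))
    m=((H<6)|(H>174))&(S>150)&(V>60); n,l,q,ce=cv2.connectedComponentsWithStats(m.astype(np.uint8))
    for k in range(1,n):
        if q[k,4]>8 and np.abs(ce[k]-e.mean(0)).max()<40: print('red',q[k].tolist(),ce[k].round(1))
    m=(H>20)&(H<32)&(S>150)&(V>90); n,l,q,ce=cv2.connectedComponentsWithStats(m.astype(np.uint8))
    for X,n2 in(((.5772,-.129,.0605),'a1 wire seated'),((.666,-.144,.0605),'a2')):
        p=w2pix(c,X); print(n2,'exp',p.round(1),'13mm high',w2pix(c,[X[0],X[1],.0735]).round(1),[(q[k].tolist(),ce[k].round(1)) for k in range(1,n) if np.linalg.norm(ce[k]-p)<10])
    b=[w2pix(c,p).round(1) for p in[(.5682,-.0314,.069)]]; m=(H>100)&(H<130)&(S>150); n,l,q,ce=cv2.connectedComponentsWithStats(m.astype(np.uint8)); print('tab exp',b,[(q[k].tolist(),ce[k].round(1)) for k in range(1,n) if q[k,4]>30 and np.linalg.norm(ce[k]-b[0])<40])
E
```

```text
time: 54.8
tcp_pos: [0.4994, -0.118, 0.2102]
eef_rot: [-0.243, 3.129, -0.003]
wrist_force: [0.8, 0.7, 0.2]
grip_width: 0.4
grip_force: 0.0
time: 55.13
tcp_pos: [0.4299, -0.1557, 0.2106]
eef_rot: [-0.237, 3.129, -0.004]
wrist_force: [0.3, 0.3, -2.0]
grip_width: 0.402
grip_force: 0.0
t 55.13 tcp [ 0.4299 -0.1557  0.2106] q [-0.607  0.242  1.592  0.     1.303 -2.329] F [ 0.3  0.3 -2. ] grip 0.402 0.0
top knob exp [214.8 168.7] [223.9 178.8]
red [215, 170, 7, 8, 48] [218.  173.4]
red [224, 182, 10, 15, 38] [230.1 190.4]
a1 wire seated exp [262.9 215. ] 13mm high [262.9 214.1] [([261, 209, 1, 3, 3], array([261., 210.])), ([262, 213, 1, 3, 3], array([262., 214.])), ([263, 217, 1, 4, 4], array([263. , 218.5]))]
a2 exp [271.1 174. ] 13mm high [271.2 172.6] [([269, 171, 5, 6, 7], array([270.9, 173.9])), ([267, 178, 2, 3, 4], array([267.5, 179. ]))]
tab exp [array([216.1, 217.4])] []
scene knob exp [262.7 158.6] [268.8 167.5]
red [264, 159, 5, 8, 33] [265.8 162.2]
red [290, 168, 20, 12, 181] [299.8 173.2]
a1 wire seated exp [259.4 216. ] 13mm high [259.5 211.8] []
a2 exp [292. 210.] 13mm high [292.2 205.8] []
tab exp [array([239.3, 196.6])] [([235, 197, 9, 18, 107], array([239., 206.]))]
```

The knob and tab are where they should be. Last, I check the spring heights in the scene view.

```bash
python3 - <<'E'
from h import *
i=cv2.imread('pics/scene_end.png'); o=cv2.imread('pics/scene0.png'); s=bot.capture('scene')
hsv=cv2.cvtColor(i,cv2.COLOR_BGR2HSV).astype(int)
for X in((.5772,-.129),(.666,-.144)):
    print('base z.015, top z.063, tip z.073, snag top .076:',[w2pix(s,[*X,z]).round(1).tolist() for z in(.015,.063,.073,.076)])
    u,v=w2pix(s,[*X,.06]).astype(int)
    for r in range(v-14,v+16): print(r,' '.join('%3d'%i[r,k,2] for k in range(u-9,u+10,3)),'|',' '.join('%3d'%o[r,k,2] for k in range(u-9,u+10,3)),'|',' '.join('%3d'%(100*i[r,k,2]//max(1,i[r,k,0])) for k in range(u-6,u+7)))
E
```

```text
base z.015, top z.063, tip z.073, snag top .076: [[259.3, 230.5], [259.4, 215.2], [259.5, 211.9], [259.5, 210.9]]
202 119  65  58  71  69  76  80 | 115  58  58  71  88  90  83 |   1   2   0   3   0   1   3   3   0   4   3   1   2
203 121  72  61  75  76  78  88 | 115  66  53  69  84  89  89 |   0   3   1   5   4   3   1   3   4   3   3   3   2
204 115  85  62  81  88  90 102 | 110  77  60  80  90  94 100 |   0   0   0   1   7   2   6   4   4   2   5   0   0
205 100 103  83  92 106 110 114 |  98 102  77  85 103 107 108 |   0   0   2   1   0   4  10   9   8   3   5   1   5
206  87 124 116  83 105 109 105 |  86 118 109  80 101 104  99 |   1   0   0   0   1   4   4  11   0   0   6   8   8
207  91 124 145  92  88  94  95 |  92 119 135  90  84  87  85 |   1   0   1   1   0   1   4   4   8   4   9   4   9
208 100 109 160 125  99  94 109 | 106 104 148 115  90  87 101 |   1   1   1   0   0   1   2   0   2   2   0   3   3
209 106  92 158 146 129 122 138 | 121  87 150 136 119 113 129 |   2   1   0   1   0   1   0   1   1   1   1   1   1
210 110  84 148 143 146 141 149 | 135  75 139 133 139 137 
[... 5453 characters left out ...]
 |   2   0   2   0   2   1   0   0   1   0   1   1   0
221 157  85  62  84  98 162 174 | 165 129  63  58 106 154 163 |   1   3   2   0   3   0   2   0   1   0   1   0   0
222 144  62  57  76  92 152 174 | 165 103  49  57  88 146 162 |   1   4   3   1   0   2   2   2   1   3   3   0   0
223 139  55  52  68  86 145 170 | 168  93  42  56  69 139 161 |   3   2   0   1   4   2   2   1   0   2   2   0   2
224 150  54  50  63  79 144 168 | 169  88  41  58  56 136 158 |   0   1   5   3   3   2   2   2   1   3   1   1   0
225 160  71  44  59  68 151 164 | 166  87  41  53  49 142 155 |   4   7   3   1   3   5   0   3   1   2   0   1   3<stdin>:7: RuntimeWarning: overflow encountered in scalar multiply
```

Both springs are seated: the bare rod tips stay visible above them, and the pictures only change below the 63 mm level. Handing in.

```bash
python3 -c "
from plant import bot
print(bot.finish_job())"
```

```text
the job is handed in; nothing more can be done
None
```

I handed the job in at about 55 s with everything in place, but joint 6 read -2.883 rad for a moment against its ±2.88 limit while I carried the last plug, which may count as a range fault. The gate is fully home, all three plugs I found are stacked in the tube with the follower on top (red knob up), and both springs are seated, all confirmed from the camera images; one plug caught in the tube's mouth and I pressed it through with the closed fingers.

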